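# Put the pocket remotes on charge in the flip-top case

## Robot

A 7-joint arm with a two-finger parallel gripper is mounted at the origin on the work surface. World frame = base frame: x ahead of the robot, y to its left, z up, the work surface at z = 0. Lengths are in m, angles in degrees, forces in N, time in s.
With the tool pointing down it reaches from about 0.425 to 0.825 m from the base axis. Payload 3.6 kg.
Tool frame: the origin (TCP) lies on the centre line of the jaws, within the pads' length; the fingertips stand 25 mm ahead of it and the grasp point (between the pads) lies 6 mm ahead of it; x points along the fingers, z is the direction in which the jaws open and shut, and the axes are right-handed (so a half turn about x gives the same grasp; the last joint's range is limited). The gripper opens to 85 mm and grips with 20 to 120 N. Pads are 22 mm wide; open, the fingers measure 114 mm over their backs; the gripper's body (76 mm by 85 mm) begins 54 mm behind the grasp point. The pads swing forward as they close: fully open they stand 13 mm farther back than shut.
Start: joints at [66.836, 35.231, -0.722, 81.555, 0.464, 63.22, -2.315], TCP at [0.24, -0.604, 0.256] pointing down, gripper open.
Joint ranges: [-178.69, 178.69], [-17.37, 117.87], [-77.05, 75.6], [15.02, 138.74], [-78.02, 258.01], [0.78, 113.62], [-162.83, 162.83]. Speed limits (degrees/s): [159.86, 159.86, 180, 180, 180, 180, 180].

## Interface

Orientations are given as [roll, pitch, yaw] about the fixed x, y, z axes, in that order (R = Rz(yaw) Ry(pitch) Rx(roll)).
In Python, from station import sense, grab_frame, job_done gives the robot as it stands. The module is installed in compiled form; this text tells all that it offers.
- The arm moves only by the tool apply_moves, never from a script. Its argument "commands" is a list of rows, each a list of 7 numbers: the turn, a rotation vector about the tool's x, y, z in degrees, then the shift along the tool's x, y, z in m, then the finger opening in m, from 0 to 0.0854. In form: [[rx, ry, rz, x, y, z, fingers], ...]. A call has 1 to 8 rows; each row shifts and turns the commanded pose from where the row before left it, along the tool's axes as they then stand; what a row does not reach is not made up. A row lasts 1/10 s, in which the tool goes at most 50 mm and 8.59 degrees, less where a joint would pass 70% of its speed; a pose out of reach is approached as far as the arm can. A call with a gripper value outside its range is refused whole. The fingers move at their own pace and stop on an object; the grip force is fixed at half the most. Time passes only in rows, so rows that do not move let the fingers close. It gives the time, the measured TCP pose, the force and the opening at its end, in the units of the state.
- sense(): the state, without advancing time (a new reading comes with each control period).
- grab_frame(name): name is "scene" or "top" or "wrist"; returns a dict with "color" (384x512x3 uint8, red, green, blue), "fov_y" (degrees; the focal length in pixels is half the picture's height over the tangent of half this angle, whatever the lens; pixels are square), "cx", "cy" (the principal point, pixels), "rvec" (rotation vector, rad) and "tvec" (3), from world to camera coordinates, as OpenCV has them. Camera axes: x right, y down, z forward; pixel columns grow to the right and rows downward; lengths in m; the calibration is good to about 2 mm. A picture is of the moment at which its call begins. There is no depth.
- job_done(): hands the job in, once; it reports no verdict.
The state is a dict: "time_s": time; "joint_pos": joint angles; "joint_vel": joint speeds; "joint_efforts": joint torques, N m; "tool_pos": TCP position; "eef_rot": TCP orientation; "ft_force": force on the tool from outside, world axes, zero at the start; "torque": the same for the moment, N m; "width": finger opening in m.
Only numpy, scipy, OpenCV 4.12 (cv2) and the standard library are available. Lean on these libraries where they do the work, as an engineer would, in place of code of your own. Each camera call takes 0.05 s, during which the arm holds its last target.

## Task

Put all the pocket remotes that lie about the TV bench on charge in the wooden flip-top case: raise its lid and lock the folding stay so that the lid stands up by itself, then fold the white inner leaf back past upright and lay every remote down level, whichever face is up, on the floor of the tray that it covered. Last, fold the leaf back down until it stands half open at 45 degrees over them, so that they can cool but gather no dust, and leave the lid up on its locked stay. Do not shift or knock over the glasses and the other things on the bench.

Things in the scene. Friction and masses are not known exactly. Their poses are not given: they have to be found in the camera images.
- case: brown wood flip-top charging case, fixed. Origin: centre of underside; x to its back, y to its left, z up ('case frame'). 240 x 240 mm, rim 55 high, walls 5. Inside: solid charger strip 50 deep at the back; before it on the right (y -115 to +20) the tray, on the left behind a 52 high divider the side bay (y +25 to +115, floor 14 high). The lid covers all.
- tray (a point): centre of the tray floor, 6 mm above the bench, axes as the case's. The tray is 180 (x) by 135 mm (y) inside, floor to leaf 50 mm: four remotes fit lying along x, two by two, centres 44 mm before/behind and 27.5 mm left/right of this point.
- lid (a joint): lid angle in rad, 0 shut, opening up about the case's back rim. Lid 240 x 240 mm, a shell 22 mm deep, 300 g. The stay stops it at 1.396 rad (80 degrees). The hinge drags: let go above about 1.25 rad the lid hesitates where it is, let go lower it falls shut; only the locked stay truly holds it.
- lid_handle (a point): centre of the lid's handle: a round steel bar 16 mm thick, 40 mm long, along case y, on a narrow stem 30 mm out from the middle of the lid's front edge; lid shut: 270 mm before and 12 mm above the hinge line. Both ends are free: fingers can pinch them from above, and the bar may turn between them as the lid swings.
- stay (a joint): knee angle of the lid's folding stay in rad: 0 with the lid shut, growing as it unfolds; 2.777 with its two links in line (dead centre), 2.927 at its stop beyond, where it is locked and the lid's weight keeps it so. It can pass only with the lid near the top, and is not locked by raising the lid alone: the knee must be pushed over.
- stay_knee (a point): point on the axis of the knee pin (round, steel, 16 mm thick) that sticks out sideways from the knee of two flat 105 mm links outside the case's left wall; 34 mm out from that wall, 16 mm from the pin's end. Lid up, the knee bulges forward and up; push it back and down (case +x, -z) some 20 mm to its stop to lock. Locked, it is at about case x +49, z +106 mm.
- leaf (a joint): angle in rad of the inner leaf, a white panel 178 x 137 x 4 mm: 0 flat over the tray, 0.785 half open (45 degrees), 1.571 upright, 2.8 folded right back outward. The hinge is stiff (about 0.15 N m): the leaf stays where it is left.
- leaf_handle (a point): centre of the leaf's handle: a round steel bar 14 mm thick, 40 mm long, along case x, on a narrow stem 30 mm out from the leaf's free edge, 167 mm from the hinge line, at case x -55 mm; with the leaf flat it is 44 mm above the side bay's floor. Fingers can pinch its two ends from above, and it may turn between them as the leaf swings.
- remote1: pocket remote control, a rounded bar 76 mm long (its x), 32 mm wide (its y), 26 mm thick (its z), with a round key and six small keys on top; orange plastic; about 70 g; lies keys up on the bench. Origin: its centre. Absent in some starts. Remotes are the only things of this shape.
- remote2: pocket remote control, a rounded bar 76 mm long (its x), 32 mm wide (its y), 26 mm thick (its z), with a round key and six small keys on top; black plastic; about 70 g; lies keys up on the bench. Origin: its centre. Absent in some starts. Remotes are the only things of this shape.
- remote3: pocket remote control, a rounded bar 76 mm long (its x), 32 mm wide (its y), 26 mm thick (its z), with a round key and six small keys on top; grey plastic; about 70 g; lies keys up on the bench. Origin: its centre. Absent in some starts. Remotes are the only things of this shape.
- remote4: pocket remote control, a rounded bar 76 mm long (its x), 32 mm wide (its y), 26 mm thick (its z), with a round key and six small keys on top; black plastic; about 70 g; lies keys up on the bench. Origin: its centre. Absent in some starts. Remotes are the only things of this shape.
- tumbler1: glass tumbler, 72 mm across, 95 mm high, open top; origin at the centre of its underside; bystander
- tumbler2: glass tumbler like the first; bystander
- coaster: round bamboo coaster, 90 mm across, 8 mm thick, lying on the bench; origin at the centre of its underside; bystander
- tin: stainless tin with a twist cap, 58 mm across, 52 mm high; origin at the centre of its underside; bystander
- cardbox: flat cardboard box 92 x 62 x 20 mm; origin at the centre of its underside; bystander
- plantpot: small terracotta plant pot with a green plant, pot 84 mm across and 70 mm high; origin at the centre of its underside; bystander
- lid_hinge (a point): middle of the lid's hinge line, which runs along case y at case x +120, z +55 mm
- leaf_hinge (a point): middle of the leaf's hinge line, which runs along case x on the right wall's rim (case x -25, y -117.5, z +56 mm)
Things that resemble listed ones, but are neither listed nor needed, are in the scene too. What is shaped like the remote2 but blue or turquoise is not meant. What is shaped like the remote3 but green or turquoise is not meant.

How it is judged:
By the outcome, as a careful person would: the job done as asked, in the order asked, and still so for the second after the job is handed in, with the robot touching nothing.
Of remote1, remote2, remote3, remote4 only 2 to 4 are there at a start; the rules pass over those that are not, and their reading is None.
At some moment in a run one of remote1, remote2, remote3, remote4 may be knocked a few centimetres aside while the robot is not near it.
Once in a run the grip may slacken for a moment while it holds something.
It also fails if it takes over 210 s, if anything falls off the work surface, if the arm or the gripper's body presses on something with over 40 N, if the wrist force passes 120 N, or if a joint passes its speed limit or range.

## Working session

There is one attempt and no reset: what is moved stays moved. The work goes in short steps, Python scripts to look and compute and a tool call to move; the robot and the scene stay as the last step left them, time stands still between calls to the robot, and variables do not carry over. Pictures are saved under pics/ and viewed, and the job is handed in when it is done.

Besides the shell and the picture viewer there is one more tool, called after "Emit:" in YAML: its name, and indented under it one key for each argument. apply_moves: Moves the arm, as the interface text tells. Its arguments: {"type":"object","properties":{"commands":{"type":"array"}},"required":["commands"]}

```bash
mkdir -p pics; ls
cat > h.py <<'E'
import numpy as np, cv2
from station import sense, grab_frame
def get(name,fn=None):
    f=grab_frame(name)
    if fn: cv2.imwrite('pics/'+fn,f['color'][:,:,::-1])
    return f
def cam(f):
    R,_=cv2.Rodrigues(np.array(f['rvec'],float)); t=np.array(f['tvec'],float).reshape(3)
    fl=f['color'].shape[0]/2/np.tan(np.radians(f['fov_y'])/2)
    K=np.array([[fl,0,f['cx']],[0,fl,f['cy']],[0,0,1]]); return R,t,K
def ray(f,u,v):
    R,t,K=cam(f); d=R.T@np.linalg.inv(K)@np.array([u,v,1.0]); return -R.T@t,d
def onz(f,u,v,z):
    c,d=ray(f,u,v); return c+d*(z-c[2])/d[2]
def proj(f,P):
    R,t,K=cam(f); P=np.atleast_2d(P); q=(P@R.T+t)@K.T; return q[:,:2]/q[:,2:]
def tri(f1,p1,f2,p2):
    c1,d1=ray(f1,*p1);c2,d2=ray(f2,*p2)
    s=np.linalg.lstsq(np.c_[d1,-d2],c2-c1,rcond=None)[0]
    a=c1+s[0]*d1;b=c2+s[1]*d2
    return (a+b)/2,np.linalg.norm(a-b)
E
python3 - <<'E'
from h import *
import pickle
D={}
for n in ['scene','top','wrist']:
    f=get(n,n+'0.png');D[n]=f; c,_=ray(f,0,0); print(n,f['fov_y'],f['cx'],f['cy'],c.round(3),onz(f,256,192,0).round(3))
    cv2.imwrite(f'pics/{n}0b.png',cv2.resize(f['color'][:,:,::-1],(800,600),interpolation=cv2.INTER_CUBIC))
pickle.dump(D,open('D0.pkl','wb'))
print(sense())
E
```

```text
pics
scene 47.15758259014031 253.10172290149313 192.31378046432582 [ 1.397 -0.519  0.964] [0.452 0.082 0.   ]
top 48.31582386947858 257.6198164344384 191.78137790403213 [0.236 0.053 1.434] [0.507 0.047 0.   ]
wrist 65.16748083863575 257.2402999636711 195.29898731287142 [ 0.312 -0.574  0.373] [ 0.203 -0.615  0.   ]
{'time_s': 0.15, 'joint_pos': array([66.83932853, 35.27805549, -0.72344296, 81.619136  ,  0.46450062,
       63.22049846, -2.31390993]), 'joint_vel': array([ 0.01214845, -0.06686093,  0.06788434, -0.37451247,  0.0066195 ,
        0.12003936,  0.02391814]), 'joint_efforts': array([ 1.05220977e-03, -4.69660270e+01,  2.60145832e-01, -1.71251625e+01,
        1.01409564e-02,  7.08740597e-03,  2.05712251e-05]), 'tool_pos': array([ 0.23954862, -0.60367569,  0.25539316]), 'eef_rot': array([-179.45929512,   89.88518111,  112.18818801]), 'ft_force': array([-0.31617603, -0.22214317, -0.35832044]), 'torque': array([-0.0129821 ,  0.00023436, -0.01391506]), 'width': 0.0852954002510882}
```

View pics/scene0b.png

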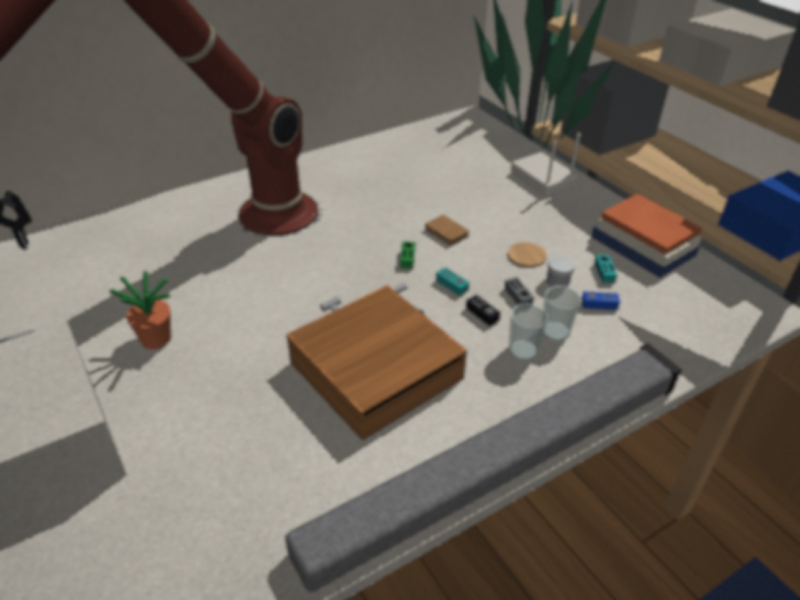

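View pics/top0b.png

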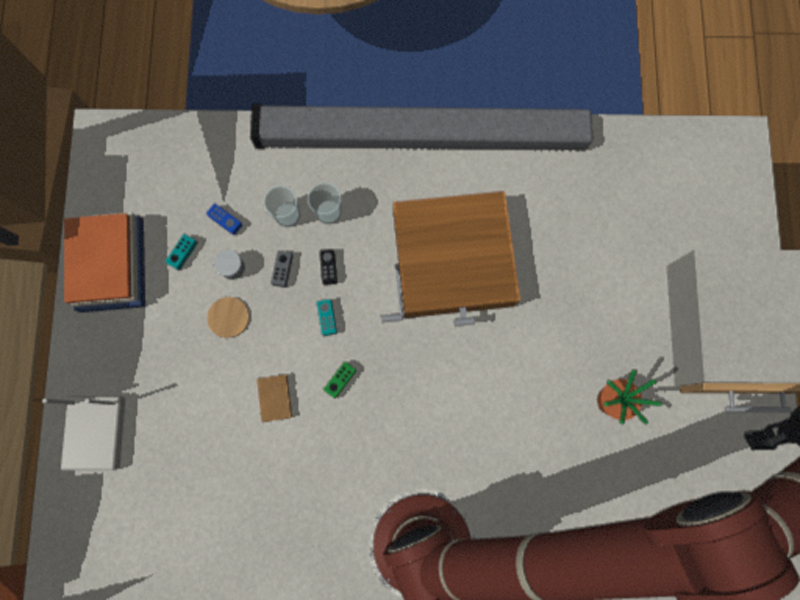

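View pics/wrist0b.png

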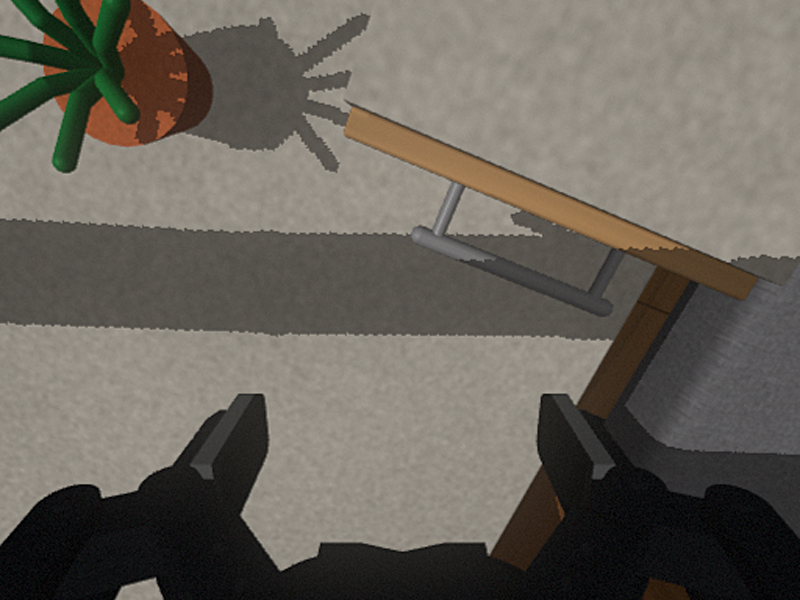

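Run:
```python
from h import *
import pickle
D=pickle.load(open('D0.pkl','rb'))
t=D['top'];s=D['scene']
a=cv2.resize(t['color'][90:300,90:350,::-1],(800,646),interpolation=cv2.INTER_CUBIC);cv2.imwrite('pics/ta.png',a[:600])
# lid mask: brown
hsv=cv2.cvtColor(t['color'],cv2.COLOR_RGB2HSV)
m=((hsv[...,0]>5)&(hsv[...,0]<22)&(hsv[...,1]>95)).astype(np.uint8)
m[:, :240]=0;m[:,350:]=0;m[:110]=0;m[220:]=0
m=cv2.morphologyEx(m,cv2.MORPH_OPEN,np.ones((5,5)))
c=max(cv2.findContours(m,0,1)[0],key=cv2.contourArea)
ap=cv2.approxPolyDP(c,4,True)[:,0];print(ap.tolist(),cv2.contourArea(c))
for p in ap: print(p,onz(t,*p,0.077).round(4),onz(t,*p,0.0).round(4))
# zoom scene
b=s['color'][150:260,180:420,::-1];cv2.imwrite('pics/sa.png',cv2.resize(b,(800,367),interpolation=cv2.INTER_CUBIC))
b=t['color'][120:220,230:360,::-1];cv2.imwrite('pics/tb.png',cv2.resize(b,(780,600),interpolation=cv2.INTER_CUBIC))
```

```text
[[322, 123], [252, 130], [260, 202], [332, 192]] 5231.0
[322 123] [ 0.7284 -0.1706  0.077 ] [ 0.7563 -0.1833  0.    ]
[252 130] [0.7015 0.0625 0.077 ] [0.7279 0.063  0.    ]
[260 202] [0.4597 0.0344 0.077 ] [0.4724 0.0333 0.    ]
[332 192] [ 0.4945 -0.1981  0.077 ] [ 0.5092 -0.2124  0.    ]
```

View pics/ta.png

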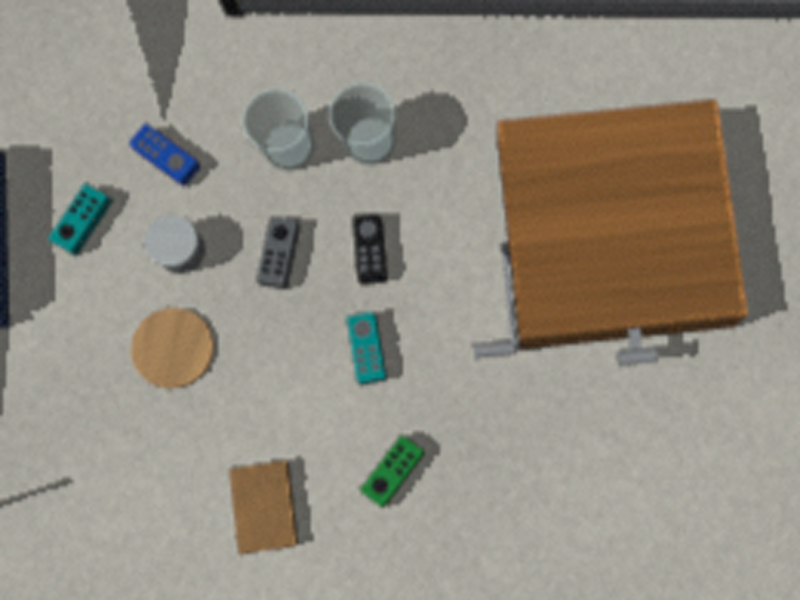

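View pics/sa.png

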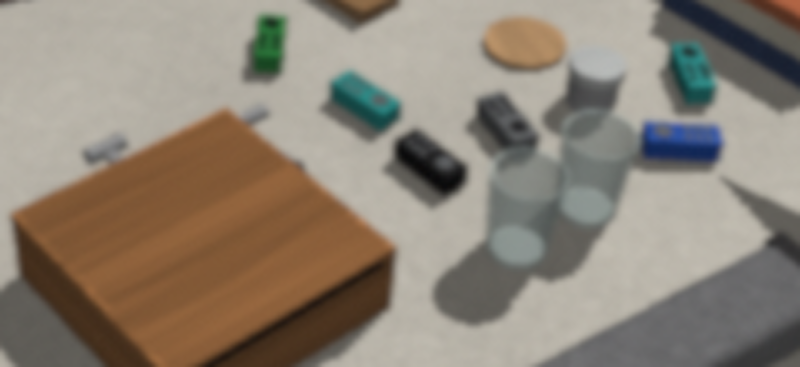

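View pics/tb.png

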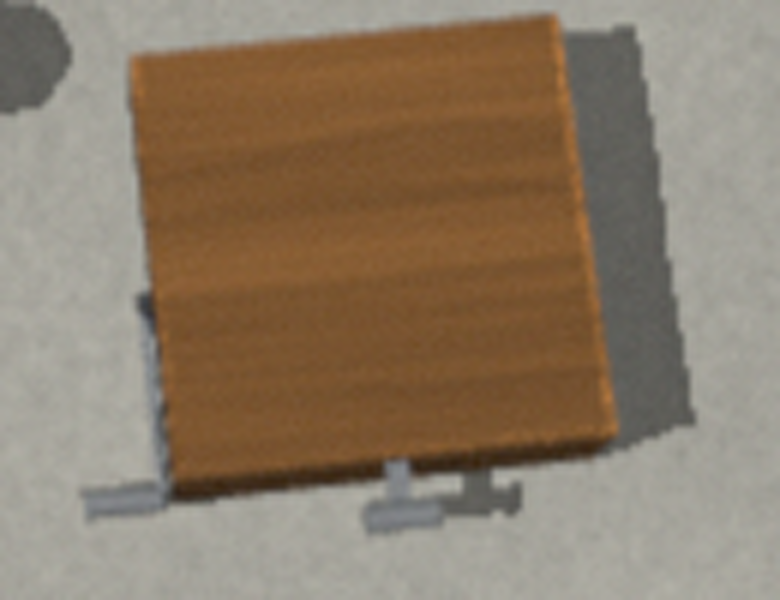

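```bash
cat >> h.py <<'E'
from scipy.spatial.transform import Rotation as Rot
def toolR(s): return Rot.from_euler('xyz',s['eef_rot'],degrees=True).as_matrix()
E
python3 - <<'E'
from h import *
import pickle
D=pickle.load(open('D0.pkl','rb'))
t=D['top'];s=D['scene']
P=lambda u,v,z:onz(t,230+(u+.5)/6-.5,120+(v+.5)/6-.5,z)
FL,FR,BR,BL=[P(u,v,.077) for u,v in [(172,478),(617,440),(555,15),(133,57)]]
ce=(FL+FR+BR+BL)/4
for a,b in [(FR,FL),(BR,BL)]: print('y',np.linalg.norm(b-a),np.degrees(np.arctan2(*(b-a)[[0,1]])))
for a,b in [(FR,BR),(FL,BL)]: print('x',np.linalg.norm(b-a),np.degrees(np.arctan2(*(b-a)[[1,0]])))
h=P(403,514,.067); print('centre',ce,'handle',h, 'knee pin end', P(85,505,.04),P(160,495,.04))
d=ce-h; print(np.linalg.norm(d[:2]),np.degrees(np.arctan2(d[1],d[0])))
# remotes
hsv=cv2.cvtColor(t['color'],cv2.COLOR_RGB2HSV)
for nm,(u,v) in dict(black=(370,247),grey=(280,252)).items():
    u=int(90+u*260/800);v=int(90+v*260/800)
    sub=np.zeros(hsv.shape[:2],np.uint8);
    g=t['color'].mean(2); bg=95 if nm=='grey' else 70
    m=(g<bg).astype(np.uint8); w=np.zeros_like(m);w[v-18:v+18,u-12:u+12]=1;m*=w
    print(nm,m.sum()); 
    c=max(cv2.findContours(m,0,1)[0],key=cv2.contourArea);r=cv2.minAreaRect(c);print(r,onz(t,*r[0],.026).round(4))
sn=sense();print(toolR(sn).round(3))
E
```

```text
y 0.24054582105758296 -5.460556357819071
y 0.23578998579350607 -6.554272956231739
x 0.2417059841331814 6.754403155753407
x 0.23714456295480213 5.619756166642054
centre [ 0.59909844 -0.06672596  0.077     ] handle [ 0.45178731 -0.0846582   0.067     ] knee pin end [0.45952421 0.08741489 0.04      ] [0.46545449 0.04625854 0.04      ]
0.14839856405711777 6.940489800664464
black 169
((210.13528442382812, 170.48770141601562), (21.638042449951172, 9.415717124938965), 84.80557250976562) [0.5745 0.2027 0.026 ]
grey 294
((182.76470947265625, 171.94119262695312), (14.067066192626953, 23.283418655395508), 14.03624439239502) [0.5685 0.2948 0.026 ]
[[-0.001  0.929  0.369]
 [ 0.002  0.369 -0.929]
 [-1.    -0.    -0.002]]
```

Candidates in the top picture (800x600 view): black (328,266) and grey (283,268) remotes fit the description. The decoys are blue (224,218), turquoise (181,251) and (326,317), and green (340,379). There is no orange remote, because the orange thing at (97,258) is a book. The crop confirmed that black and grey are the right choice. I'll go to the lid handle first.

Emit:
apply_moves:
  commands:
    - [7.65, 0, 0, 0, 0, 0, 0.08]
    - [7.65, 0, 0, 0, 0, 0, 0.08]
    - [0, 0, 0, 0, 0.019, -0.035, 0.08]
    - [0, 0, 0, 0, 0.019, -0.035, 0.08]
    - [0, 0, 0, 0, 0.019, -0.035, 0.08]
    - [0, 0, 0, 0, 0.019, -0.035, 0.08]
    - [0, 0, 0, 0, 0.019, -0.035, 0.08]
    - [0, 0, 0, 0, 0.019, -0.035, 0.08]

```text
time_s: 0.95
tool_pos: [0.3302, -0.3811, 0.2562]
eef_rot: [-175.6, 90.0, 100.7]
ft_force: [0.4, -1.1, -0.8]
width: 0.0804
```

Emit:
apply_moves:
  commands:
    - [0, 0, 0, 0, 0.019, -0.035, 0.08]
    - [0, 0, 0, 0, 0.019, -0.035, 0.08]
    - [0, 0, 0, 0, 0.019, -0.035, 0.07]
    - [0, 0, 0, 0, 0.019, -0.035, 0.07]
    - [0, 0, 0, 0, 0.019, -0.035, 0.07]
    - [0, 0, 0, 0, 0.019, -0.035, 0.07]
    - [0, 0, 0, 0, 0.019, -0.035, 0.07]
    - [0, 0, 0, 0, 0.019, -0.035, 0.07]

```text
time_s: 1.75
tool_pos: [0.4502, -0.0862, 0.2563]
eef_rot: [-24.4, 90.0, -108.0]
ft_force: [1.7, 0.1, 0.1]
width: 0.07
```

Run:
```python
from h import *
f=get('wrist');cv2.imwrite('pics/w1.png',cv2.resize(f['color'][:,:,::-1],(800,600),interpolation=cv2.INTER_CUBIC))
s=sense();print(s['time_s'],s['tool_pos'],toolR(s).round(3),s['joint_pos'].round(1),s['width'])
import pickle;pickle.dump(f,open('w1.pkl','wb'))
```

```text
1.8 [ 0.45319868 -0.07787209  0.25648199] [[ 0.003  0.992  0.122]
 [ 0.006  0.122 -0.992]
 [-1.     0.004 -0.006]] [ 10.2  18.5  -4.  111.6   1.2  49.8 -77.3] 0.06972626532257448
```

View pics/w1.png

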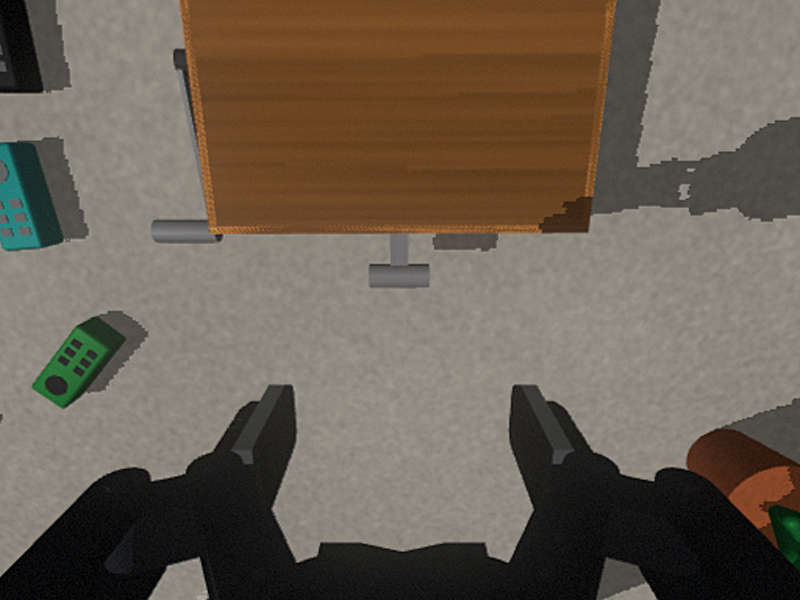

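Run:
```python
from h import *
import pickle
f=pickle.load(open('w1.pkl','rb'))
q=512/800
W=lambda u,v,z:onz(f,(u+.5)*q-.5,(v+.5)*q-.5,z)
h=W(399,275,.067);a=W(369,275,.067);b=W(429,276,.067);print('h',h,np.linalg.norm(a-b),np.degrees(np.arctan2(*((a-b)[[0,1]]*[-1,1]))))
L=W(211,230,.077);R=W(589,228,.077);print('front',L,R,np.linalg.norm(L-R),np.degrees(np.arctan2(-(L-R)[0],(L-R)[1])),(L+R)/2)
L2=W(183,5,.077);R2=W(614,5,.077);
print([np.degrees(np.arctan2((p-o)[1],(p-o)[0])) for p,o in((L2,L),(R2,R))], np.linalg.norm(L2-R2))
```

```text
h [ 0.44967269 -0.0838233   0.067     ] 0.04041966350465704 5.3692823138027945
front [0.46820123 0.03765013 0.077     ] [ 0.49588551 -0.19949606  0.077     ] 0.23875663659031116 6.658529427635281 [ 0.48204337 -0.08092296  0.077     ]
[np.float64(6.247969872298807), np.float64(7.001591237675241)] 0.2371397494064797
```

Emit:
apply_moves:
  commands:
    - [0, 0, 0, 0.03, -0.004, 0.0056, 0.065]
    - [0, 0, 0, 0.035, 0, 0, 0.065]
    - [0, 0, 0, 0.035, 0, 0, 0.065]
    - [0, 0, 0, 0.035, 0, 0, 0.065]
    - [0, 0, 0, 0.03, 0, 0, 0.065]
    - [0, 0, 0, 0.021, 0, 0, 0.065]
    - [0, 0, 0, 0, 0, 0, 0.065]
    - [0, 0, 0, 0, 0, 0, 0.065]

```text
time_s: 2.6
tool_pos: [0.4467, -0.0939, 0.0704]
eef_rot: [-110.9, 90.0, 165.5]
ft_force: [0.6, 0.3, 0.3]
width: 0.0653
```

Run:
```python
from h import *
f=get('wrist');cv2.imwrite('pics/w2.png',cv2.resize(f['color'][:,:,::-1],(800,600),interpolation=cv2.INTER_CUBIC))
s=sense();print(s['time_s'],s['tool_pos'],s['ft_force'],s['width'])
```

```text
2.65 [ 0.44720781 -0.09392787  0.07108983] [-0.3397145  -0.15326502 -0.0084552 ] 0.0651100724213748
```

View pics/w2.png

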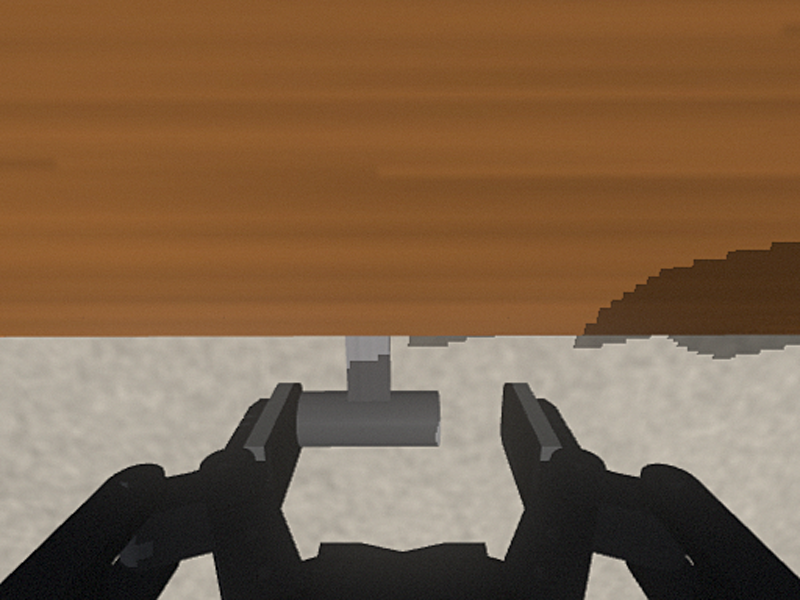

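Emit:
apply_moves:
  commands:
    - [0, 0, 0, 0, 0.0038, -0.0105, 0.065]
    - [0, 0, 0, 0, 0, 0, 0.065]
    - [0, 0, 0, 0, 0, 0, 0.065]
    - [0, 0, 0, 0, 0, 0, 0.03]
    - [0, 0, 0, 0, 0, 0, 0.03]
    - [0, 0, 0, 0, 0, 0, 0.03]
    - [0, 0, 0, 0, 0, 0, 0.03]
    - [0, 0, 0, 0, 0, 0, 0.03]

```text
time_s: 3.45
tool_pos: [0.4494, -0.084, 0.0711]
eef_rot: [32.1, 89.9, -51.6]
ft_force: [-1.3, -1.5, 6.2]
width: 0.0386
```

Run:
```python
from h import *
f=get('wrist');cv2.imwrite('pics/w3.png',cv2.resize(f['color'][:,:,::-1],(800,600),interpolation=cv2.INTER_CUBIC))
s=sense();print(s['time_s'],s['tool_pos'],toolR(s).round(3),s['ft_force'],s['width'])
```

```text
3.5 [ 0.44943777 -0.08399856  0.07105273] [[ 0.001  0.994  0.11 ]
 [-0.001  0.11  -0.994]
 [-1.     0.001  0.001]] [-1.09226142 -1.37066388  6.38957645] 0.0390891899591302
```

View pics/w3.png

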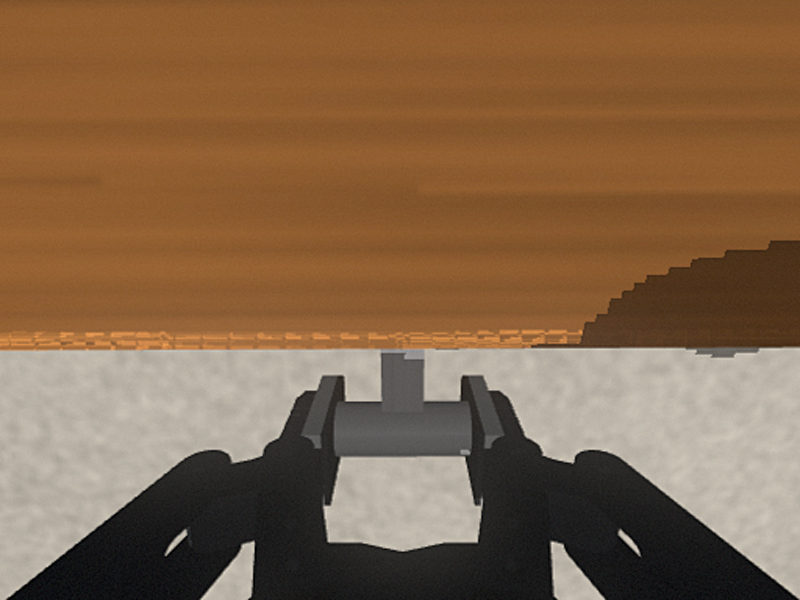

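Run:
```python
import numpy as np
a0=2.545;r=.2703
a=np.radians(a0+np.array([0,1.5]+[1.5+3.25*i for i in range(1,25)]))
for i in range(len(a)-1): print(i,np.degrees(a[i+1])-a0,'x %.4f y %.4f'%(-r*(np.sin(a[i+1])-np.sin(a[i])),r*(np.cos(a[i])-np.cos(a[i+1]))))
```

```text
0 1.5 x -0.0071 y 0.0004
1 4.749999999999999 x -0.0153 y 0.0015
2 8.000000000000002 x -0.0151 y 0.0024
3 11.25 x -0.0150 y 0.0032
4 14.500000000000002 x -0.0148 y 0.0041
5 17.75 x -0.0145 y 0.0049
6 21.0 x -0.0142 y 0.0057
7 24.25 x -0.0139 y 0.0065
8 27.5 x -0.0135 y 0.0073
9 30.75 x -0.0130 y 0.0080
10 34.0 x -0.0126 y 0.0088
11 37.25000000000001 x -0.0121 y 0.0095
12 40.5 x -0.0115 y 0.0101
13 43.75 x -0.0109 y 0.0108
14 47.0 x -0.0103 y 0.0114
15 50.25 x -0.0096 y 0.0119
16 53.5 x -0.0089 y 0.0125
17 56.75 x -0.0082 y 0.0130
18 60.0 x -0.0075 y 0.0134
19 63.25 x -0.0067 y 0.0138
20 66.5 x -0.0059 y 0.0142
21 69.75 x -0.0051 y 0.0145
22 73.0 x -0.0042 y 0.0147
23 76.25 x -0.0034 y 0.0149
24 79.5 x -0.0026 y 0.0151
```

Emit:
apply_moves:
  commands:
    - [0, 0, 0, -0.0071, 0.0004, 0, 0.03]
    - [0, 0, 0, -0.0153, 0.0015, 0, 0.03]
    - [0, 0, 0, -0.0151, 0.0024, 0, 0.03]
    - [0, 0, 0, -0.015, 0.0032, 0, 0.03]
    - [0, 0, 0, -0.0148, 0.0041, 0, 0.03]
    - [0, 0, 0, -0.0145, 0.0049, 0, 0.03]
    - [0, 0, 0, -0.0142, 0.0057, 0, 0.03]
    - [0, 0, 0, -0.0139, 0.0065, 0, 0.03]

```text
time_s: 4.3
tool_pos: [0.4775, -0.0807, 0.1805]
eef_rot: [-40.9, 89.9, -124.6]
ft_force: [3.0, -2.8, -5.6]
width: 0.039
```

Emit:
apply_moves:
  commands:
    - [0, 0, 0, -0.0135, 0.0073, 0, 0.03]
    - [0, 0, 0, -0.013, 0.008, 0, 0.03]
    - [0, 0, 0, -0.0126, 0.0088, 0, 0.03]
    - [0, 0, 0, -0.0121, 0.0095, 0, 0.03]
    - [0, 0, 0, -0.0115, 0.0101, 0, 0.03]
    - [0, 0, 0, -0.0109, 0.0108, 0, 0.03]
    - [0, 0, 0, -0.0103, 0.0114, 0, 0.03]
    - [0, 0, 0, -0.0096, 0.0119, 0, 0.03]

```text
time_s: 5.1
tool_pos: [0.5524, -0.0722, 0.2728]
eef_rot: [-88.8, 89.5, -172.5]
ft_force: [-2.3, -1.7, -3.7]
width: 0.0391
```

Emit:
apply_moves:
  commands:
    - [0, 0, 0, -0.0089, 0.0125, 0, 0.03]
    - [0, 0, 0, -0.0082, 0.013, 0, 0.03]
    - [0, 0, 0, -0.0075, 0.0134, 0, 0.03]
    - [0, 0, 0, -0.0067, 0.0138, 0, 0.03]
    - [0, 0, 0, -0.0059, 0.0142, 0, 0.03]
    - [0, 0, 0, -0.0051, 0.0145, 0, 0.03]
    - [0, 0, 0, -0.0042, 0.0147, 0, 0.03]
    - [0, 0, 0, -0.0034, 0.0149, 0, 0.03]

```text
time_s: 5.9
tool_pos: [0.6635, -0.0596, 0.3242]
eef_rot: [-87.4, 89.7, -171.1]
ft_force: [-1.5, -1.1, 1.2]
width: 0.0384
```

Emit:
apply_moves:
  commands:
    - [0, 0, 0, -0.0013, 0.0075, 0, 0.03]
    - [0, 0, 0, -0.0013, 0.0075, 0, 0.03]
    - [0, 0, 0, 0, 0, 0, 0.03]
    - [0, 0, 0, 0, 0, 0, 0.03]
    - [0, 0, 0, 0, 0, 0, 0.03]

```text
time_s: 6.4
tool_pos: [0.6802, -0.0576, 0.327]
eef_rot: [41.8, 89.9, -41.9]
ft_force: [-0.7, -1.2, 5.3]
width: 0.039
```

Run:
```python
from h import *
for n in ['scene','top']:
  f=get(n);cv2.imwrite(f'pics/{n}4.png',cv2.resize(f['color'][:,:,::-1],(800,600),interpolation=cv2.INTER_CUBIC))
s=sense();print(s['time_s'],s['tool_pos'],toolR(s).round(3),s['ft_force'],s['width'])
```

```text
6.5 [ 0.68017719 -0.05764968  0.32705273] [[ 0.001  0.994  0.11 ]
 [-0.001  0.11  -0.994]
 [-1.     0.001  0.001]] [-0.66153469 -0.677071    4.20393744] 0.03865304895731563
```

View pics/scene4.png

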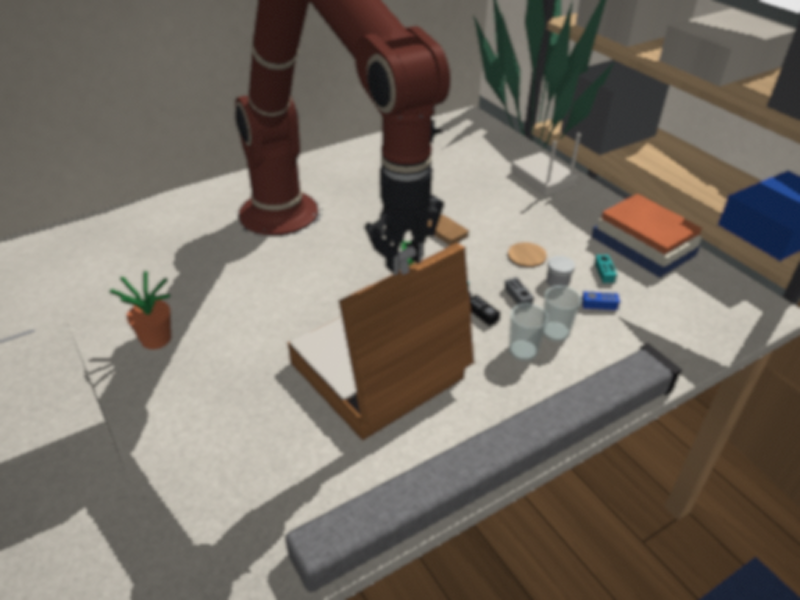

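View pics/top4.png

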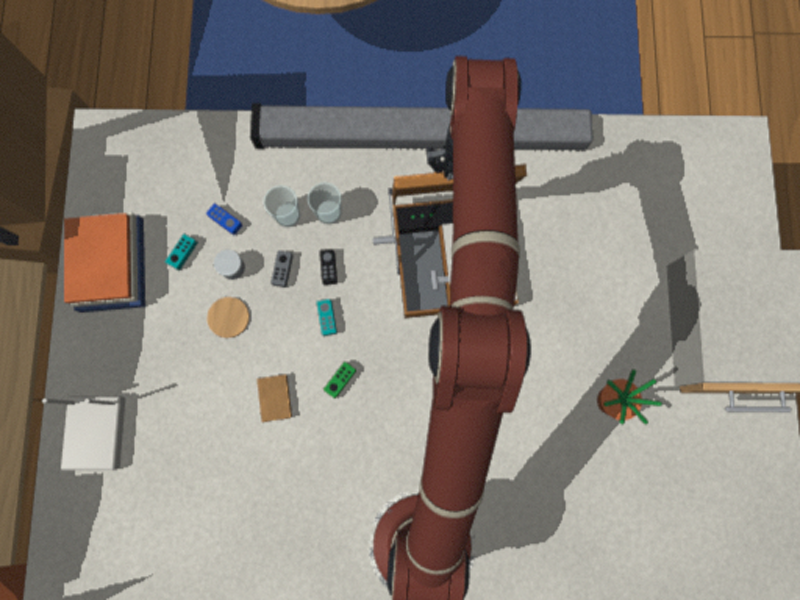

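Emit:
apply_moves:
  commands:
    - [0, 0, 0, 0, 0, 0, 0.06]
    - [0, 0, 0, 0, 0, 0, 0.06]
    - [0, 0, 0, -0.02, 0, 0, 0.06]
    - [0, 0, 0, -0.03, 0, 0, 0.06]
    - [0, 0, 0, -0.02, -0.03, -0.02, 0.06]
    - [0, 0, 0, 0, -0.04, -0.025, 0.05]
    - [0, 0, 0, 0, -0.04, -0.025, 0.05]
    - [0, 0, 0, 0, -0.04, -0.025, 0.05]

```text
time_s: 7.3
tool_pos: [0.5192, 0.022, 0.3959]
eef_rot: [141.7, 89.9, 58.1]
ft_force: [-0.2, 0.5, 0.3]
width: 0.0498
```

Emit:
apply_moves:
  commands:
    - [0, 0, 0, 0, -0.04, -0.025, 0.05]
    - [0, 0, 0, 0, 0, -0.035, 0.05]
    - [0, 0, 0, 0, 0, -0.035, 0.05]
    - [0, 0, 0, 0, 0, -0.035, 0.05]
    - [0, 0, 0, 0, 0, 0, 0.05]
    - [0, 0, 0, 0, 0, 0, 0.05]

```text
time_s: 7.9
tool_pos: [0.4664, 0.1464, 0.396]
eef_rot: [179.2, 90.0, 95.7]
ft_force: [0.7, -0.4, -0.7]
width: 0.0503
```

Run:
```python
from h import *
import pickle
D={}
for n in ['scene','top','wrist']:
  f=get(n);D[n]=f
  if n!='wrist':
    b=f['color'][100:220,200:360] if n=='top' else f['color'][140:260,180:340]
    cv2.imwrite(f'pics/{n}5.png',cv2.resize(b[:,:,::-1],(800,600),interpolation=cv2.INTER_CUBIC))
  else: cv2.imwrite(f'pics/{n}5.png',cv2.resize(f['color'][:,:,::-1],(800,600),interpolation=cv2.INTER_CUBIC))
pickle.dump(D,open('D5.pkl','wb'))
s=sense();print(s['time_s'],s['tool_pos'],toolR(s).round(3),s['ft_force'],s['joint_pos'])
```

```text
8.05 [0.46693727 0.14416761 0.39606128] [[ 0.     0.994  0.108]
 [-0.001  0.108 -0.994]
 [-1.    -0.     0.001]] [ 0.39430523  0.8237286  -0.99835862] [ -13.81737219   14.21522101   -7.79182877   93.37638691    2.02885726
   72.5549568  -105.77013957]
```

View pics/top5.png

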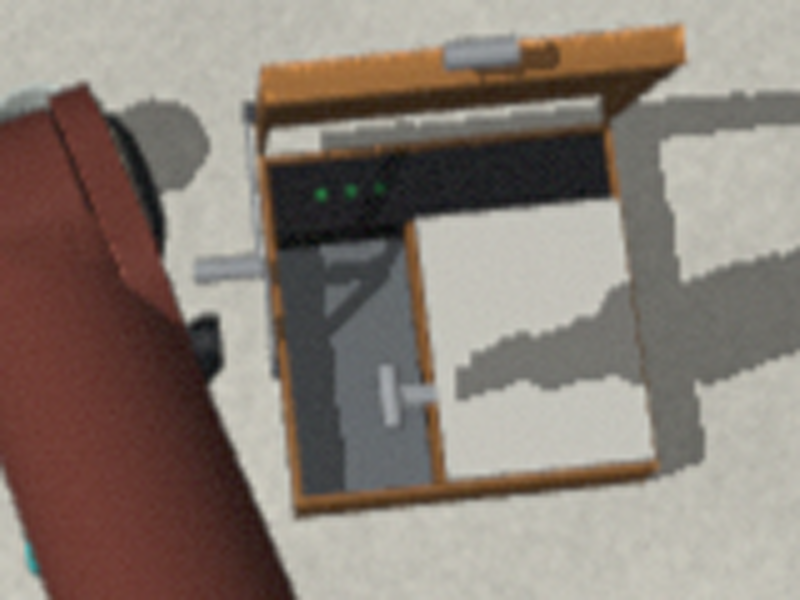

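View pics/wrist5.png

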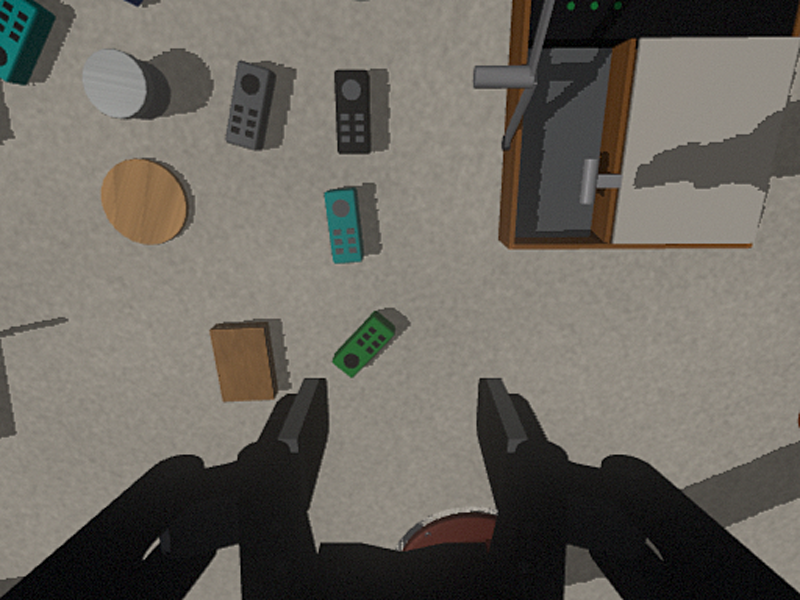

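View pics/scene5.png

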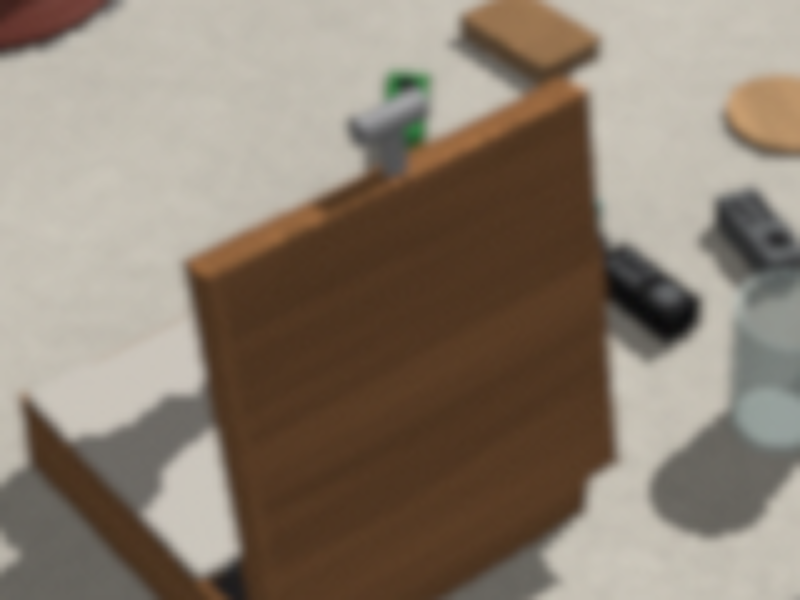

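Run:
```python
from h import *
import pickle
D=pickle.load(open('D5.pkl','rb'));t=D['top'];w=D['wrist']
T=lambda u,v:(200+(u+.5)/5-.5,100+(v+.5)/5-.5)
W=lambda u,v:((u+.5)*.64-.5,(v+.5)*.64-.5)
y=np.radians(6.5);C=np.array([.5988,-.0667,0]);Rc=np.array([[np.cos(y),-np.sin(y),0],[np.sin(y),np.cos(y),0],[0,0,1]])
for a,b in [((196,268),(476,77)),((262,266),(533,76)),((445,52),None),((390,395),(589,181)),]:
    if b is None: continue
    p,e=tri(t,T(*a),w,W(*b));print(p.round(4),'err',round(e,4),'case',(Rc.T@(p-C)).round(4))
# rim corners check: front-left outer rim corner wrist (512,248)?, lid handle top
print('lid handle case',[ (Rc.T@(onz(t,*T(482,52),z)-C)).round(4) for z in(.31,.323)])
for p in [(750,246),(512,248)]: print((Rc.T@(onz(w,*W(*p),.055)-C)).round(4))
print('leaf handle',(Rc.T@(onz(w,*W(589,181),.058)-C)).round(4))
for n,p in dict(black=(352,112),grey=(251,105)).items(): print(n,onz(w,*W(*p),.026).round(4))
```

```text
[0.6042 0.1038 0.1328] err 0.0031 case [0.0247 0.1688 0.1328]
[0.6095 0.0614 0.1251] err 0.0001 case [0.0251 0.126  0.1251]
[ 0.5392 -0.0224  0.0646] err 0.0019 case [-0.0542  0.0508  0.0646]
lid handle case [array([ 0.0822, -0.0033,  0.31  ]), array([ 0.0773, -0.0014,  0.323 ])]
[-0.1183 -0.1187  0.055 ]
[-0.1193  0.1162  0.055 ]
leaf handle [-0.0553  0.0489  0.058 ]
black [0.576 0.205 0.026]
grey [0.5716 0.3017 0.026 ]
```

Emit:
apply_moves:
  commands:
    - [0, 0, 0, 0, 0.03, 0, 0.05]
    - [0, 0, 0, 0, 0.03, 0, 0.05]
    - [0, 0, 0, 0, 0.03, 0, 0.05]
    - [-8, 0, 0, 0, 0, 0, 0.05]
    - [-8, 0, 0, 0, 0, 0, 0.05]
    - [-8, 0, 0, 0, 0, 0, 0.05]
    - [-8, 0, 0, 0, 0, 0, 0.05]
    - [-8, 0, 0, 0, 0, 0, 0.05]

```text
time_s: 8.85
tool_pos: [0.5565, 0.1538, 0.396]
eef_rot: [-57.0, 90.0, -100.5]
ft_force: [-0.3, 0.9, -0.7]
width: 0.0501
```

Emit:
apply_moves:
  commands:
    - [-8, 0, 0, 0, 0, 0, 0.05]
    - [-8, 0, 0, 0, 0, 0, 0.05]
    - [-8, 0, 0, 0, 0, 0, 0.05]
    - [-8, 0, 0, 0, 0, 0, 0.05]
    - [-8, 0, 0, 0, 0, 0, 0.05]
    - [-8, 0, 0, 0, 0, 0, 0.05]
    - [-2, 0, 0, 0, 0, 0, 0.05]
    - [0, -5, 0, 0, 0, 0, 0.05]

```text
time_s: 9.65
tool_pos: [0.5583, 0.1532, 0.3948]
eef_rot: [0.1, 85.0, 6.2]
ft_force: [0.7, 0.0, 0.1]
width: 0.05
```

Emit:
apply_moves:
  commands:
    - [0, -7.5, 0, 0, 0, 0, 0.05]
    - [0, -7.5, 0, 0, 0, 0, 0.05]
    - [0, -7.5, 0, 0, 0, 0, 0.05]
    - [0, -7.5, 0, 0, 0, 0, 0.05]
    - [0, 0, 0, 0, 0, 0, 0.05]
    - [0, 0, 0, 0, 0, 0, 0.05]
    - [0, 0, 0, 0, 0, 0, 0.05]

```text
time_s: 10.35
tool_pos: [0.5582, 0.1551, 0.3978]
eef_rot: [0.1, 54.9, 6.3]
ft_force: [-0.2, 0.5, 0.1]
width: 0.0498
```

```bash
cat >> h.py <<'E'
_y=np.radians(6.5);C=np.array([.5988,-.0667,0]);Rc=np.array([[np.cos(_y),-np.sin(_y),0],[np.sin(_y),np.cos(_y),0],[0,0,1]])
def w2c(p): return Rc.T@(np.asarray(p)-C)
def c2w(p): return C+Rc@np.asarray(p,float)
def delta(target):
    s=sense(); return toolR(s).T@(np.asarray(target)-s['tool_pos'])
def snap(n,fn):
    f=get(n);cv2.imwrite('pics/'+fn,cv2.resize(f['color'][:,:,::-1],(800,600),interpolation=cv2.INTER_CUBIC));return f
E
python3 - <<'E'
from h import *
s=sense();print(s['time_s'],s['tool_pos'],(Rc.T@toolR(s)).round(3),s['joint_pos'].round(1))
tx=toolR(s)[:,0]
G=c2w([.025,.160,.129]);print(delta(G-.086*tx))
snap('wrist','w6.png')
E
```

```text
10.35 [0.55815072 0.15513765 0.39783056] [[ 0.575  0.005  0.818]
 [-0.002  1.    -0.004]
 [-0.818  0.001  0.575]] [ -2.8  10.3 -23.  107.5  27.6  31.9 -37.6]
[ 0.1572132  -0.06515805 -0.1213279 ]
```

View pics/w6.png

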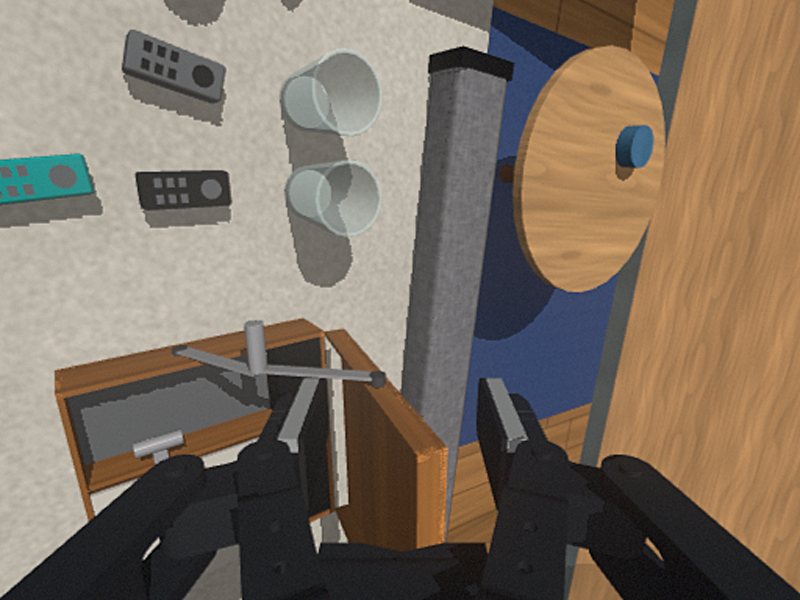

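Emit:
apply_moves:
  commands:
    - [0, 0, 0, 0.01, 0, -0.04, 0.05]
    - [0, 0, 0, 0.02, 0, -0.04, 0.05]
    - [0, 0, 0, 0.03, -0.015, -0.04, 0.05]
    - [0, 0, 0, 0.03, -0.025, 0, 0.05]
    - [0, 0, 0, 0.03, -0.025, 0, 0.05]
    - [0, 0, 0, 0, 0, 0, 0.05]
    - [0, 0, 0, 0, 0, 0, 0.05]
    - [0, 0, 0, 0, 0, 0, 0.05]

```text
time_s: 11.2
tool_pos: [0.5402, 0.097, 0.2509]
eef_rot: [-0.2, 54.4, 6.0]
ft_force: [0.0, -0.2, 0.6]
width: 0.0503
```

Run:
```python
from h import *
s=sense();print(s['time_s'],s['tool_pos'],w2c(s['tool_pos']),(Rc.T@toolR(s)).round(3),s['joint_pos'].round(1))
tx=toolR(s)[:,0]
G=c2w([.025,.160,.129]);print(delta(G-.006*tx))
import pickle
pickle.dump(snap('wrist','w7.png'),open('w7.pkl','wb'))
```

```text
11.2 [0.54024415 0.09702453 0.25087663] [-0.0396453   0.16930079  0.25087663] [[ 0.582  0.005  0.813]
 [-0.005  1.    -0.003]
 [-0.813 -0.002  0.582]] [-21.9  17.7   8.7 126.6  74.3   2.3 -81.7]
[ 0.13076767 -0.00873088 -0.01837953]
```

View pics/w7.png

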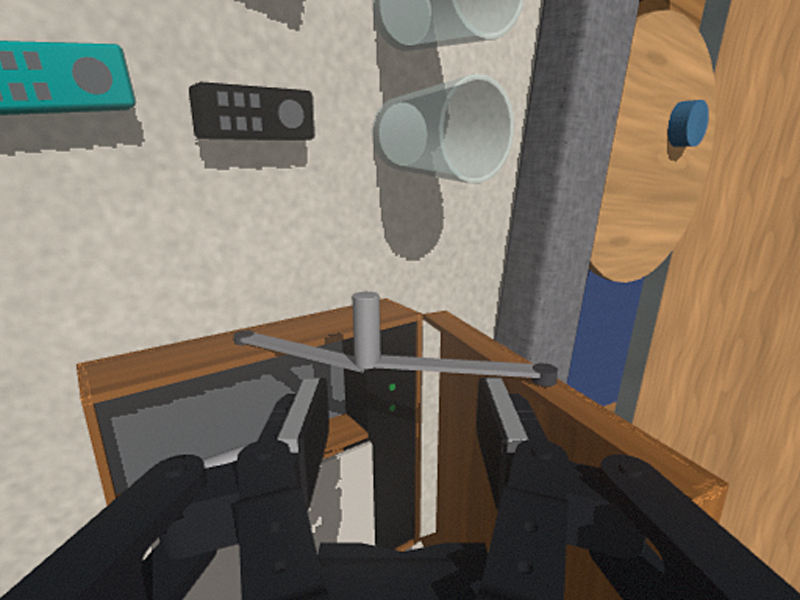

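Emit:
apply_moves:
  commands:
    - [0, 6, 0, 0, 0, 0, 0.05]
    - [0, 6, 0, 0, 0, 0, 0.05]
    - [0, 6, 0, 0, 0, 0, 0.05]
    - [0, 0, 0, 0, 0, 0, 0.05]
    - [0, 0, 0, 0, 0, 0, 0.05]
    - [0, 0, 0, 0, 0, 0, 0.05]

```text
time_s: 11.85
tool_pos: [0.5488, 0.0896, 0.2445]
eef_rot: [-4.1, 63.6, 1.5]
ft_force: [-1.1, 0.1, -0.7]
width: 0.05
```

Run:
```python
from h import *
s=sense();print(s['time_s'],s['tool_pos'],w2c(s['tool_pos']),(Rc.T@toolR(s)).round(3),s['joint_pos'].round(1))
tx=toolR(s)[:,0]
import pickle
w=pickle.load(open('w7.pkl','rb'));t=pickle.load(open('D5.pkl','rb'))['top'];w5=pickle.load(open('D5.pkl','rb'))['wrist']
T=lambda u,v:(200+(u+.5)/5-.5,100+(v+.5)/5-.5)
W=lambda u,v:((u+.5)*.64-.5,(v+.5)*.64-.5)
for a,b,c in [((196,268),(366,297),(475,77)),((262,266),(367,360),(533,76))]:
    p,e=tri(t,T(*a),w,W(*b));print(w2c(p).round(4),e)
    p,e=tri(w5,W(*c),w,W(*b));print(w2c(p).round(4),e)
G=c2w([.025,.160,.129]);print(delta(G-.006*tx))
```

```text
11.85 [0.54880939 0.08959395 0.24452802] [-0.03197629  0.16094837  0.24452802] [[ 0.442  0.023  0.897]
 [-0.039  0.999 -0.007]
 [-0.896 -0.032  0.443]] [  4.4  21.2 -25.1 118.2  44.9  22.6 -50.6]
[0.0298 0.1671 0.1162] 0.00207458725335683
[0.0249 0.1691 0.123 ] 0.0002452707817176632
[0.0275 0.126  0.1171] 0.00046939827834334804
[0.0268 0.1253 0.1179] 0.002531763996082109
[ 1.22752893e-01  4.07513563e-03 -8.05874161e-05]
```

Emit:
apply_moves:
  commands:
    - [0, 4, 0, 0.02, 0, 0, 0.05]
    - [0, 4, 0, 0.02, 0, 0, 0.05]
    - [0, 0, 0, 0, 0, 0, 0.05]
    - [0, 0, 0, 0, 0, 0, 0.05]

```text
time_s: 12.25
tool_pos: [0.5652, 0.0908, 0.2077]
eef_rot: [-5.8, 71.7, -0.3]
ft_force: [-0.6, -0.2, 0.6]
width: 0.05
```

Run:
```python
from h import *
s=sense();print(s['time_s'],s['tool_pos'],w2c(s['tool_pos']),(Rc.T@toolR(s)).round(3),s['joint_pos'].round(1))
tx=toolR(s)[:,0]
G=c2w([.026,.160,.122]);print(delta(G-.006*tx))
w=snap('wrist','w8.png')
```

```text
12.25 [0.56523103 0.09083248 0.20769559] [-0.01552     0.16031995  0.20769559] [[ 0.313  0.022  0.95 ]
 [-0.037  0.999 -0.011]
 [-0.949 -0.032  0.313]] [  7.   28.  -29.3 112.1  39.   30.7 -43.7]
[0.08832878 0.00333017 0.01259912]
```

View pics/w8.png

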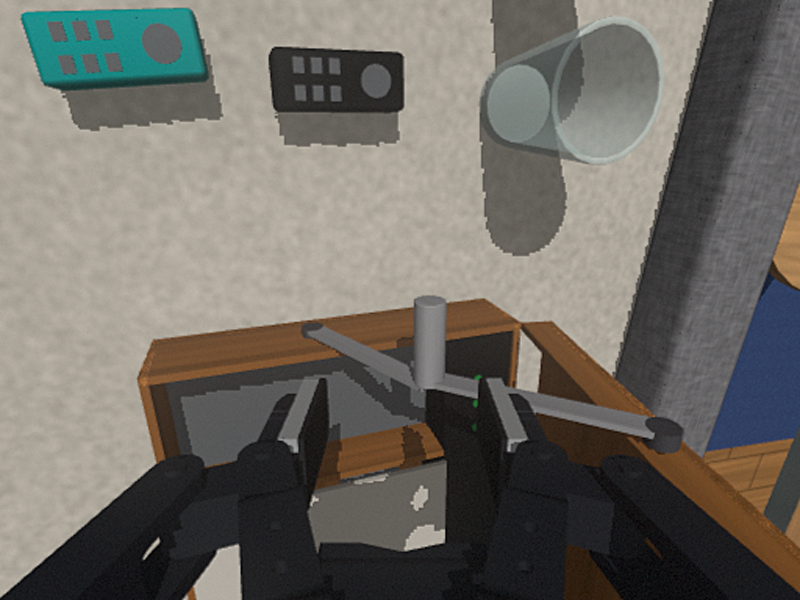

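Emit:
apply_moves:
  commands:
    - [0, 0, 0, 0.02, 0.003, 0.0125, 0.05]
    - [0, 0, 0, 0.02, 0, 0, 0.05]
    - [0, 0, 0, 0.015, 0, 0, 0.05]
    - [0, 0, 0, 0, 0, 0, 0.05]
    - [0, 0, 0, 0, 0, 0, 0.05]

```text
time_s: 12.8
tool_pos: [0.5943, 0.0947, 0.1603]
eef_rot: [-5.6, 71.6, -0.1]
ft_force: [-0.2, 0.7, -0.5]
width: 0.05
```

Run:
```python
from h import *
s=sense();print(s['time_s'],s['tool_pos'],w2c(s['tool_pos']),(Rc.T@toolR(s)).round(3),s['joint_pos'].round(1))
tx=toolR(s)[:,0]
G=c2w([.026,.160,.122]);print(delta(G-.006*tx))
w=snap('wrist','w9.png')
import pickle;pickle.dump(w,open('w9.pkl','wb'))
```

```text
12.8 [0.59430403 0.09467241 0.16025146] [0.01380081 0.16084405 0.16025146] [[ 0.313  0.023  0.95 ]
 [-0.036  0.999 -0.012]
 [-0.949 -0.031  0.313]] [  3.3  33.6 -24.6 110.6  44.1  26.6 -47.9]
[ 0.03415191  0.00061408 -0.00039239]
```

View pics/w9.png

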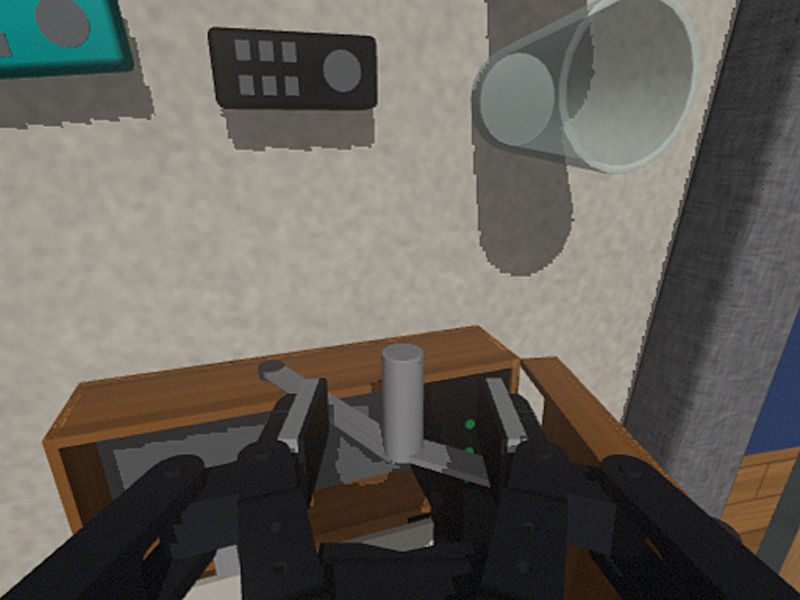

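Emit:
apply_moves:
  commands:
    - [0, 0, 0, 0.017, 0, 0, 0.05]
    - [0, 0, 0, 0.015, 0, 0, 0.05]
    - [0, 0, 0, 0, 0, 0, 0.05]
    - [0, 0, 0, 0, 0, 0, 0.05]
    - [0, 0, 0, 0, 0, 0, 0.01]
    - [0, 0, 0, 0, 0, 0, 0.01]
    - [0, 0, 0, 0, 0, 0, 0.01]
    - [0, 0, 0, 0, 0, 0, 0.01]

```text
time_s: 13.65
tool_pos: [0.6052, 0.0944, 0.13]
eef_rot: [-5.5, 71.6, -0.1]
ft_force: [1.0, 0.3, 0.2]
width: 0.0141
```

Run:
```python
from h import *
s=sense();print(s['time_s'],w2c(s['tool_pos']),(Rc.T@toolR(s)).round(3),s['joint_pos'].round(1),s['ft_force'],s['width'])
w=snap('wrist','w10.png')
```

```text
13.65 [0.02462158 0.15934764 0.13002131] [[ 0.314  0.023  0.949]
 [-0.036  0.999 -0.012]
 [-0.949 -0.03   0.314]] [  1.1  36.6 -21.2 110.5  47.2  23.3 -50.7] [0.96146656 0.33810291 0.21218525] 0.014077796795297222
```

View pics/w10.png

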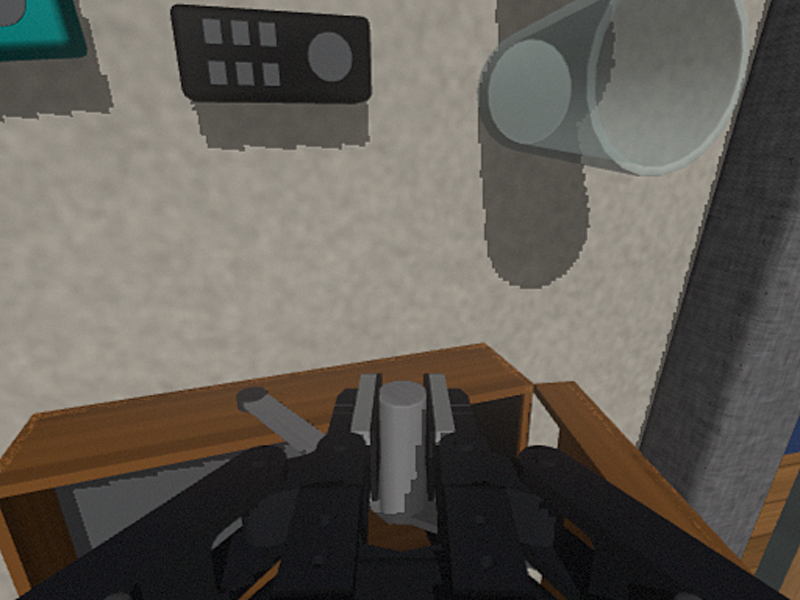

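Emit:
apply_moves:
  commands:
    - [0, 0, 0, 0.005, 0, 0.0035, 0.01]
    - [0, 0, 0, 0.005, 0, 0.0035, 0.01]
    - [0, 0, 0, 0.005, 0, 0.0035, 0.01]
    - [0, 0, 0, 0.005, 0, 0.0035, 0.01]
    - [0, 0, 0, 0.005, 0, 0.003, 0.01]
    - [0, 0, 0, 0, 0, 0, 0.01]
    - [0, 0, 0, 0, 0, 0, 0.01]

```text
time_s: 14.4
tool_pos: [0.6285, 0.097, 0.1128]
eef_rot: [-5.6, 71.6, -0.1]
ft_force: [-8.0, -0.1, 16.2]
width: 0.014
```

Run:
```python
from h import *
s=sense();R=toolR(s);print(s['time_s'],w2c(s['tool_pos']),w2c(s['tool_pos']+.006*R[:,0]),(Rc.T@R).round(3),Rc.T@s['ft_force'],s['width'])
w=snap('wrist','w11.png')
```

```text
14.4 [0.04799757 0.15931255 0.1127861 ] [0.04987778 0.15909534 0.10709246] [[ 0.313  0.023  0.949]
 [-0.036  0.999 -0.012]
 [-0.949 -0.031  0.314]] [-7.98165675  0.81101293 16.20655151] 0.01401917842363559
```

View pics/w11.png

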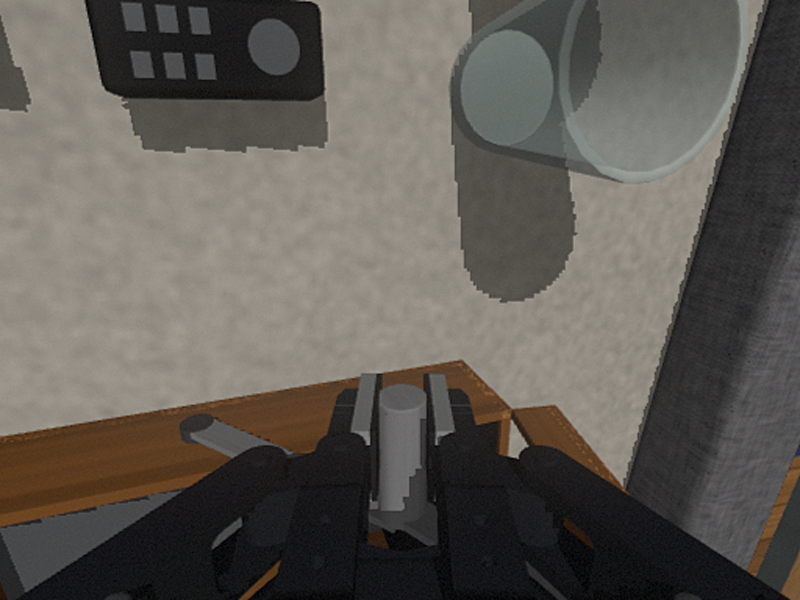

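Emit:
apply_moves:
  commands:
    - [0, 0, 0, 0.003, 0, 0.001, 0.01]
    - [0, 0, 0, 0, 0, 0, 0.01]
    - [0, 0, 0, 0, 0, 0, 0.01]

```text
time_s: 14.75
tool_pos: [0.6291, 0.097, 0.1122]
eef_rot: [-5.9, 71.6, -0.4]
ft_force: [-16.7, -1.4, 32.0]
width: 0.0138
```

Emit:
apply_moves:
  commands:
    - [0, 0, 0, 0, 0, 0, 0.04]
    - [0, 0, 0, 0, 0, 0, 0.05]
    - [0, 0, 0, 0, 0, 0, 0.05]
    - [0, 0, 0, -0.02, 0, 0, 0.05]
    - [0, 0, 0, -0.04, 0, 0, 0.05]
    - [0, 0, 0, -0.04, 0, 0, 0.05]
    - [0, 0, 0, 0, 0, 0, 0.05]
    - [0, 0, 0, 0, 0, 0, 0.05]

```text
time_s: 15.55
tool_pos: [0.5995, 0.0955, 0.2035]
eef_rot: [-5.6, 71.6, -0.2]
ft_force: [0.0, -1.1, -0.5]
width: 0.0499
```

Run:
```python
from h import *
s=sense();R=toolR(s);print(s['time_s'],w2c(s['tool_pos']),(Rc.T@R).round(3),Rc.T@s['ft_force'],s['joint_pos'].round(1))
w=snap('wrist','w12.png')
f=get('top');cv2.imwrite('pics/top12.png',cv2.resize(f['color'][100:220,200:360,::-1],(800,600),interpolation=cv2.INTER_CUBIC))
import pickle;pickle.dump((w,f),open('w12.pkl','wb'))
```

```text
15.55 [0.01904686 0.16111007 0.20348857] [[ 0.313  0.025  0.949]
 [-0.037  0.999 -0.014]
 [-0.949 -0.03   0.314]] [-0.08345051 -1.10310015 -0.49529496] [  6.9  31.2 -29.8 107.2  39.4  33.  -42.8]
```

View pics/w12.png

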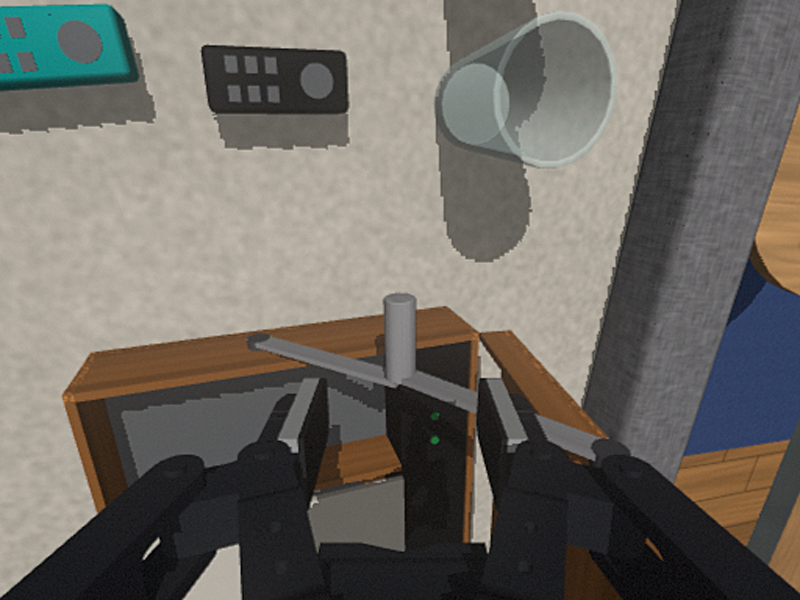

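View pics/top12.png

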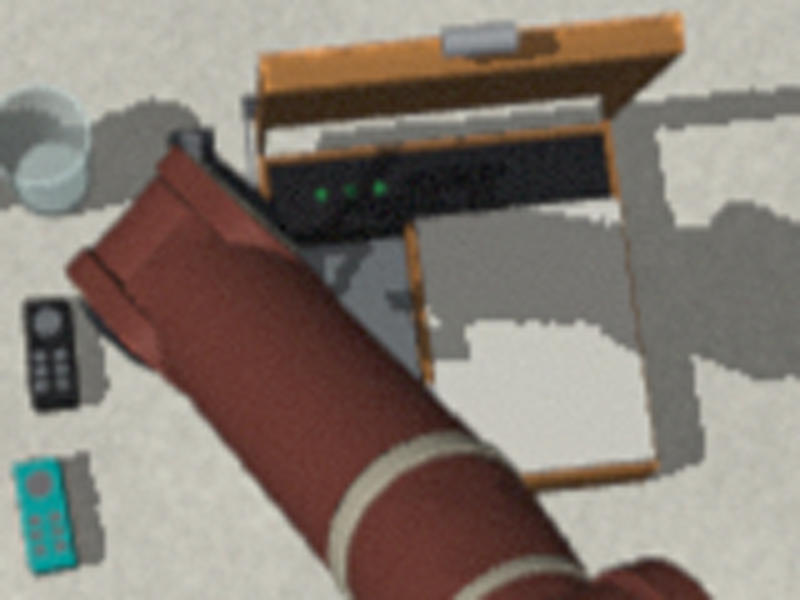

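Emit:
apply_moves:
  commands:
    - [0, 6.1, 0.7, -0.025, 0, 0, 0.06]
    - [0, 6.1, 0.7, -0.025, 0, 0, 0.065]
    - [0, 6.1, 0.7, -0.025, 0, 0, 0.065]
    - [0, 0, 0, 0, -0.03, -0.02, 0.065]
    - [0, 0, 0, 0, -0.03, -0.02, 0.065]
    - [0, 0, 0, 0, -0.03, -0.02, 0.065]
    - [0, 0, 0, 0, 0, 0, 0.065]
    - [0, 0, 0, 0, 0, 0, 0.065]

```text
time_s: 16.45
tool_pos: [0.5321, -0.0004, 0.2746]
eef_rot: [117.6, 89.6, 123.0]
ft_force: [0.4, 0.5, -0.7]
width: 0.0653
```

Run:
```python
from h import *
s=sense();R=toolR(s);print(s['time_s'],w2c(s['tool_pos']),(Rc.T@R).round(3),s['joint_pos'].round(1),delta(c2w([-.055,.0495,.063])))
w=snap('wrist','w13.png')
import pickle;pickle.dump(w,open('w13.pkl','wb'))
```

```text
16.45 [-0.05876412  0.07340836  0.27459405] [[-0.003  0.02   1.   ]
 [ 0.006  1.    -0.02 ]
 [-1.     0.006 -0.003]] [ 25.1  28.5 -41.4  98.7  20.7  61.  -17.8] [ 0.21142742 -0.02513753  0.00493626]
```

View pics/w13.png

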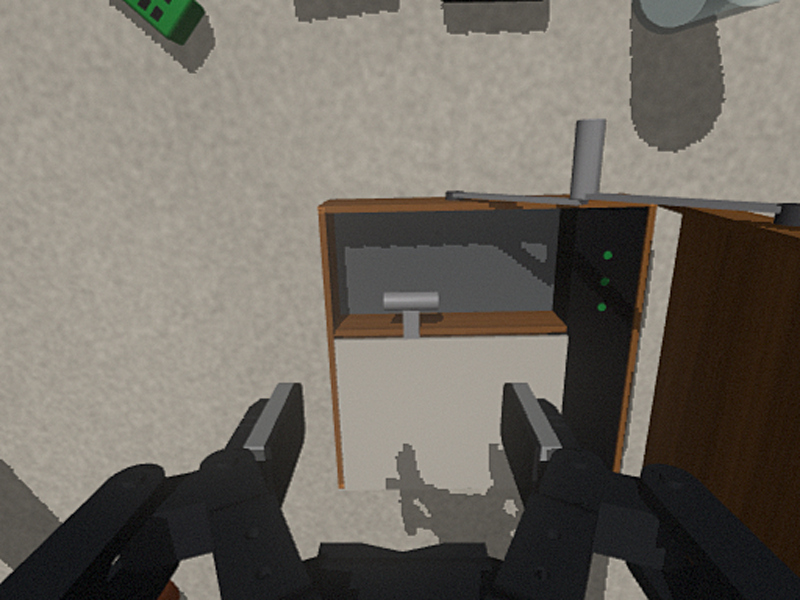

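Run:
```python
from h import *
import pickle
w=pickle.load(open('w13.pkl','rb'));w12=pickle.load(open('w12.pkl','rb'))[0]
W=lambda u,v:((u+.5)*.64-.5,(v+.5)*.64-.5)
print(w2c(onz(w,*W(411,300),.058)))
for a,b in [((591,120),(400,297)),((586,198),(402,378))]:
  p,e=tri(w,W(*a),w12,W(*b));print(w2c(p),e)
```

```text
[-0.05469109  0.04977543  0.058     ]
[0.04917582 0.16964253 0.10490079] 0.00022888370739847322
[0.04891055 0.12643802 0.10829457] 0.000616698037451803
```

The knee pin sits at case (49, 106) mm, so the stay is locked. I'll move to the leaf handle next.

Emit:
apply_moves:
  commands:
    - [0, 0, 0, 0.04, -0.0245, 0.005, 0.065]
    - [0, 0, 0, 0.045, 0, 0, 0.065]
    - [0, 0, 0, 0.045, 0, 0, 0.065]
    - [0, 0, 0, 0.035, 0, 0, 0.065]
    - [0, 0, 0, 0.025, 0, 0, 0.065]
    - [0, 0, 0, 0, 0, 0, 0.065]
    - [0, 0, 0, 0, 0, 0, 0.065]
    - [0, 0, 0, 0, 0, 0, 0.065]

```text
time_s: 17.3
tool_pos: [0.5409, -0.0211, 0.0873]
eef_rot: [67.1, 89.6, 72.7]
ft_force: [-0.1, -0.3, -0.1]
width: 0.065
```

Run:
```python
from h import *
s=sense();R=toolR(s);print(s['time_s'],w2c(s['tool_pos']),(Rc.T@R).round(3),s['joint_pos'].round(1),delta(c2w([-.0547,.0497,.063])),s['ft_force'])
w=snap('wrist','w14.png')
```

```text
17.3 [-0.05238612  0.0518832   0.08734252] [[ 0.003  0.017  1.   ]
 [ 0.006  1.    -0.017]
 [-1.     0.006  0.003]] [ 20.1  42.3 -31.6 108.8  34.   38.3 -26.6] [ 0.02432251 -0.00237062 -0.00233974] [-0.12979163 -0.31177482 -0.06109307]
```

View pics/w14.png

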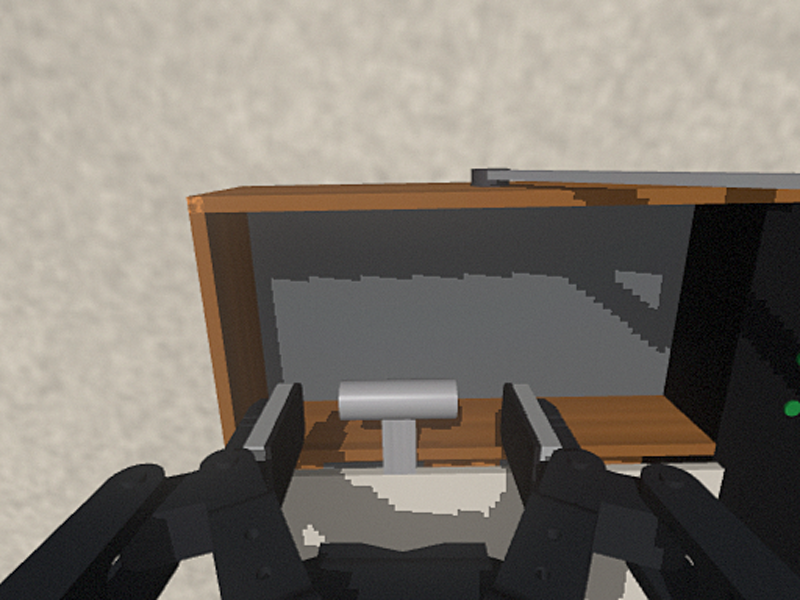

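Emit:
apply_moves:
  commands:
    - [0, 0, 0, 0.012, -0.0024, -0.002, 0.065]
    - [0, 0, 0, 0.012, 0, 0, 0.065]
    - [0, 0, 0, 0, 0, 0, 0.065]
    - [0, 0, 0, 0, 0, 0, 0.065]
    - [0, 0, 0, 0, 0, 0, 0.03]
    - [0, 0, 0, 0, 0, 0, 0.03]
    - [0, 0, 0, 0, 0, 0, 0.03]
    - [0, 0, 0, 0, 0, 0, 0.03]

```text
time_s: 18.15
tool_pos: [0.5396, -0.0243, 0.0628]
eef_rot: [57.7, 89.6, 63.2]
ft_force: [3.4, 0.6, 2.5]
width: 0.039
```

Run:
```python
from h import *
s=sense();R=toolR(s);print(s['time_s'],w2c(s['tool_pos']),(Rc.T@R).round(3),s['ft_force'],s['width'])
w=snap('wrist','w15.png')
a0=.7;r=.167
a=np.radians(a0+np.r_[0,1.5,np.arange(5,127,4.0)])
for i in range(len(a)-1): print(i,round(np.degrees(a[i+1])-a0,1),'x %.4f y %.4f'%(-r*(np.sin(a[i+1])-np.sin(a[i])),-r*(np.cos(a[i])-np.cos(a[i+1]))))
```

```text
18.15 [-0.05401571  0.04882301  0.06277356] [[ 0.004  0.018  1.   ]
 [ 0.006  1.    -0.018]
 [-1.     0.006  0.004]] [3.4365375  0.61420701 2.49715454] 0.038995894643077546
0 1.5 x -0.0044 y -0.0001
1 5.0 x -0.0102 y -0.0007
2 9.0 x -0.0116 y -0.0016
3 13.0 x -0.0114 y -0.0024
4 17.0 x -0.0112 y -0.0032
5 21.0 x -0.0110 y -0.0039
6 25.0 x -0.0107 y -0.0047
7 29.0 x -0.0103 y -0.0054
8 33.0 x -0.0099 y -0.0061
9 37.0 x -0.0095 y -0.0068
10 41.0 x -0.0090 y -0.0074
11 45.0 x -0.0084 y -0.0081
12 49.0 x -0.0078 y -0.0086
13 53.0 x -0.0072 y -0.0091
14 57.0 x -0.0066 y -0.0096
15 61.0 x -0.0059 y -0.0101
16 65.0 x -0.0052 y -0.0104
17 69.0 x -0.0044 y -0.0108
18 73.0 x -0.0037 y -0.0111
19 77.0 x -0.0029 y -0.0113
20 81.0 x -0.0021 y -0.0115
21 85.0 x -0.0013 y -0.0116
22 89.0 x -0.0005 y -0.0116
23 93.0 x 0.0003 y -0.0117
24 97.0 x 0.0012 y -0.0116
25 101.0 x 0.0020 y -0.0115
26 105.0 x 0.0028 y -0.0113
27 109.0 x 0.0035 y -0.0111
28 113.0 x 0.0043 y -0.0108
29 117.0 x 0.0051 y -0.0105
30 121.0 x 0.0058 y -0.0101
31 125.0 x 0.0065 y -0.0097
```

View pics/w15.png

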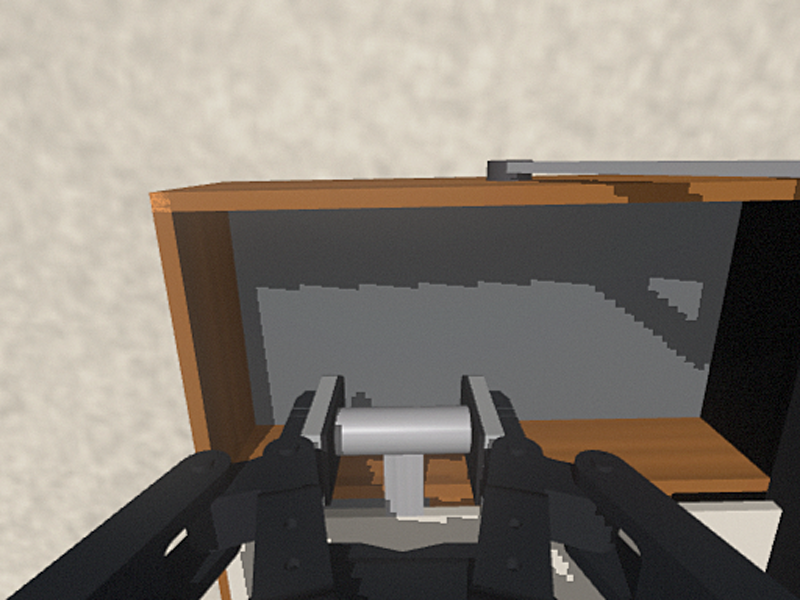

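Emit:
apply_moves:
  commands:
    - [0, 0, 0, -0.0044, -0.0001, 0, 0.03]
    - [0, 0, 0, -0.0102, -0.0007, 0, 0.03]
    - [0, 0, 0, -0.0116, -0.0016, 0, 0.03]
    - [0, 0, 0, -0.0114, -0.0024, 0, 0.03]
    - [0, 0, 0, -0.0112, -0.0032, 0.0001, 0.03]
    - [0, 0, 0, -0.011, -0.0039, 0.0001, 0.03]
    - [0, 0, 0, -0.0107, -0.0047, 0.0001, 0.03]
    - [0, 0, 0, -0.0103, -0.0054, 0.0001, 0.03]

```text
time_s: 19.0
tool_pos: [0.542, -0.0465, 0.1429]
eef_rot: [63.3, 89.5, 68.8]
ft_force: [5.8, -0.8, -4.1]
width: 0.0385
```

Emit:
apply_moves:
  commands:
    - [0, 0, 0, -0.0099, -0.0061, 0.0001, 0.03]
    - [0, 0, 0, -0.0095, -0.0068, 0.0001, 0.03]
    - [0, 0, 0, -0.009, -0.0074, 0.0001, 0.03]
    - [0, 0, 0, -0.0084, -0.0081, 0.0001, 0.03]
    - [0, 0, 0, -0.0078, -0.0086, 0.0002, 0.03]
    - [0, 0, 0, -0.0072, -0.0091, 0.0002, 0.03]
    - [0, 0, 0, -0.0066, -0.0096, 0.0002, 0.03]
    - [0, 0, 0, -0.0059, -0.0101, 0.0002, 0.03]

```text
time_s: 19.8
tool_pos: [0.5493, -0.1107, 0.2065]
eef_rot: [70.0, 89.4, 75.5]
ft_force: [7.0, 3.3, -4.3]
width: 0.0385
```

Run:
```python
from h import *
s=sense();R=toolR(s);p=w2c(s['tool_pos']+.005*R[:,0]);print(s['time_s'],p,np.degrees(np.arctan2(p[2]-.056,p[1]+.1175)),np.hypot(p[2]-.056,p[1]+.1175),s['joint_pos'].round(1),(Rc.T@R).round(3),s['ft_force'],s['width'])
w=snap('wrist','w16.png')
```

```text
19.8 [-0.05412765 -0.03805455  0.2015111 ] 61.3665544904475 0.16578618950030438 [ 33.9  35.1 -39.1  99.6  25.8  54.5  -9.8] [[ 0.004  0.016  1.   ]
 [ 0.01   1.    -0.016]
 [-1.     0.01   0.004]] [ 6.98553329  3.33897023 -4.29459939] 0.03853147097440872
```

View pics/w16.png

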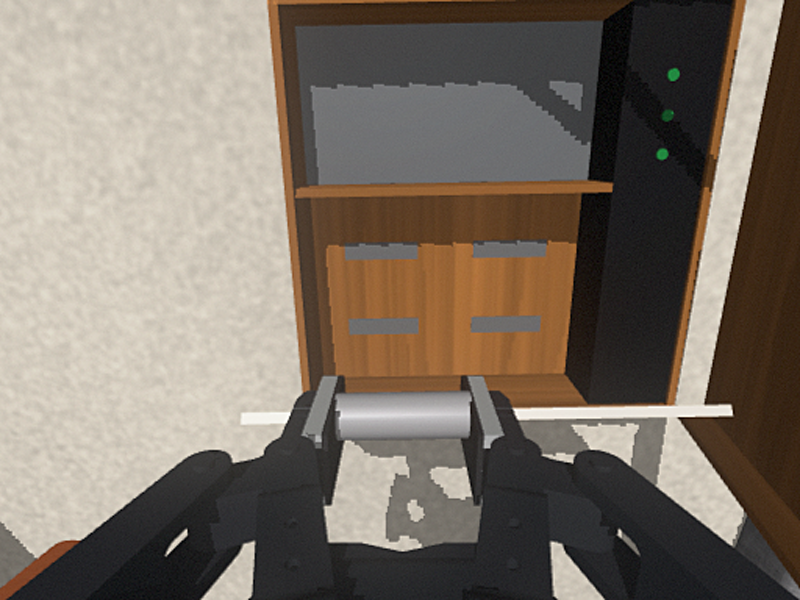

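Emit:
apply_moves:
  commands:
    - [0, 0, 0, -0.0052, -0.0104, 0.0002, 0.03]
    - [0, 0, 0, -0.0044, -0.0108, 0.0002, 0.03]
    - [0, 0, 0, -0.0037, -0.0111, 0.0002, 0.03]
    - [0, 0, 0, -0.0029, -0.0113, 0.0002, 0.03]
    - [0, 0, 0, -0.0021, -0.0115, 0.0002, 0.03]
    - [0, 0, 0, -0.0013, -0.0116, 0.0002, 0.03]
    - [0, 0, 0, -0.0005, -0.0116, 0.0002, 0.03]
    - [0, 0, 0, 0.0003, -0.0117, 0.0002, 0.03]

```text
time_s: 20.65
tool_pos: [0.5593, -0.199, 0.227]
eef_rot: [73.0, 89.4, 78.7]
ft_force: [3.1, 3.0, 5.3]
width: 0.0385
```

Emit:
apply_moves:
  commands:
    - [0, 0, 0, 0.0012, -0.0116, 0.0002, 0.03]
    - [0, 0, 0, 0.002, -0.0115, 0.0002, 0.03]
    - [0, 0, 0, 0.0028, -0.0113, 0.0002, 0.03]
    - [0, 0, 0, 0.0035, -0.0111, 0.0002, 0.03]
    - [0, 0, 0, 0.0043, -0.0108, 0.0002, 0.03]
    - [0, 0, 0, 0.0051, -0.0105, 0.0002, 0.03]
    - [0, 0, 0, 0.0058, -0.0101, 0.0002, 0.03]
    - [0, 0, 0, 0.0065, -0.0097, 0.0002, 0.03]

```text
time_s: 21.45
tool_pos: [0.5696, -0.2889, 0.1959]
eef_rot: [40.5, 89.7, 46.0]
ft_force: [3.6, -1.4, 7.3]
width: 0.0383
```

Emit:
apply_moves:
  commands:
    - [0, 0, 0, 0, 0, 0, 0.03]
    - [0, 0, 0, 0, 0, 0, 0.03]

```text
time_s: 21.65
tool_pos: [0.5697, -0.2896, 0.1953]
eef_rot: [33.2, 89.7, 38.6]
ft_force: [4.1, -2.2, 5.2]
width: 0.0382
```

Run:
```python
from h import *
s=sense();R=toolR(s);p=w2c(s['tool_pos']+.005*R[:,0]);print(s['time_s'],p,np.degrees(np.arctan2(p[2]-.056,p[1]+.1175)),np.hypot(p[2]-.056,p[1]+.1175),s['joint_pos'].round(1),(Rc.T@R).round(3),s['ft_force'],s['width'])
w=snap('wrist','w17.png')
```

```text
21.65 [-0.05412447 -0.21817979  0.19034152] 126.84905059836483 0.1678810984556337 [ 46.1  42.1 -37.8  87.2  28.   60.2   6.9] [[ 0.005  0.019  1.   ]
 [ 0.003  1.    -0.019]
 [-1.     0.003  0.005]] [ 4.07535785 -2.1782541   5.22391475] 0.03819507659614755
```

View pics/w17.png

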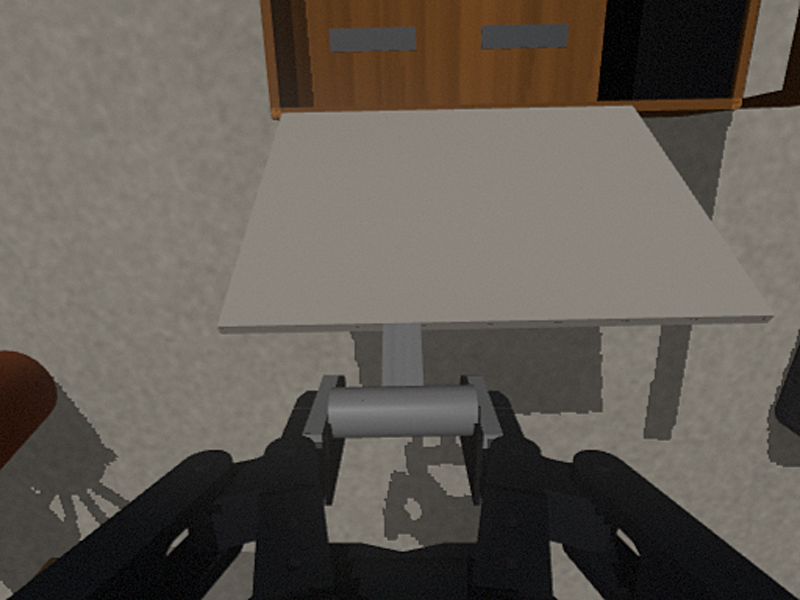

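Emit:
apply_moves:
  commands:
    - [0, 0, 0, 0, 0, 0, 0.06]
    - [0, 0, 0, 0, 0, 0, 0.065]
    - [0, 0, 0, -0.02, 0, 0, 0.065]
    - [0, 0, 0, -0.035, 0, 0, 0.065]
    - [0, 0, 0, -0.035, 0, 0, 0.065]
    - [0, 0, 0, -0.025, 0.02, 0, 0.065]
    - [0, 0, 0, 0, 0.04, 0, 0.065]
    - [0, 0, 0, 0, 0.04, 0, 0.065]

```text
time_s: 22.5
tool_pos: [0.5569, -0.189, 0.3093]
eef_rot: [122.6, 89.6, 128.0]
ft_force: [0.8, 0.3, 0.8]
width: 0.0649
```

Emit:
apply_moves:
  commands:
    - [0, 0, 0, 0, 0.04, 0, 0.065]
    - [0, 0, 0, 0, 0.04, 0, 0.065]
    - [0, 0, 0, 0, 0.04, 0, 0.065]
    - [0, 0, 0, 0, 0.04, 0, 0.065]
    - [0, 0, 0, 0, 0.04, 0, 0.065]
    - [0, 0, 0, 0, 0.04, 0, 0.065]
    - [0, 0, 0, 0, 0.04, 0, 0.065]
    - [0, 0, 0, 0, 0.04, 0, 0.065]

```text
time_s: 23.3
tool_pos: [0.5262, 0.1296, 0.3104]
eef_rot: [147.3, 89.7, 152.8]
ft_force: [1.7, 0.1, 0.1]
width: 0.0649
```

Emit:
apply_moves:
  commands:
    - [0, 0, 0, 0, 0.04, 0, 0.065]
    - [8, 0, 0, 0, 0, 0, 0.065]
    - [8, 0, 0, 0, 0, 0, 0.065]
    - [8, 0, 0, 0, 0, 0, 0.065]
    - [8, 0, 0, 0, 0, 0, 0.065]
    - [8, 0, 0, 0, 0, 0, 0.065]
    - [8, 0, 0, 0, 0, 0, 0.065]
    - [8, 0, 0, 0, 0, 0, 0.065]

```text
time_s: 24.1
tool_pos: [0.5226, 0.1679, 0.3105]
eef_rot: [-155.7, 89.6, 153.4]
ft_force: [0.0, 1.0, 0.1]
width: 0.065
```

Emit:
apply_moves:
  commands:
    - [8, 0, 0, 0, 0, 0, 0.065]
    - [8, 0, 0, 0, 0, 0, 0.065]
    - [8, 0, 0, 0, 0, 0, 0.065]
    - [8, 0, 0, 0, 0, 0, 0.065]
    - [0, 0, 0, 0, 0, 0, 0.065]
    - [0, 0, 0, 0, 0, 0, 0.065]
    - [0, 0, 0, 0, 0, 0, 0.065]

```text
time_s: 24.8
tool_pos: [0.5236, 0.1688, 0.3113]
eef_rot: [-158.9, 89.7, 118.7]
ft_force: [0.6, 0.8, 0.1]
width: 0.0652
```

Run:
```python
from h import *
s=sense();R=toolR(s);p=w2c(s['tool_pos']);print(s['time_s'],s['tool_pos'],p,s['joint_pos'].round(1),(R).round(3))
w=snap('wrist','w18.png')
import pickle;pickle.dump(w,open('w18.pkl','wb'))
t=get('top','t18.png');cv2.imwrite('pics/t18.png',cv2.resize(t['color'][:,:,::-1],(800,600)))
```

```text
24.8 [0.52361992 0.16878329 0.31128654] [-0.04803934  0.2424802   0.31128654] [  -6.    24.5  -20.9   93.1    9.1   64.1 -111.6] [[-0.003  0.991  0.132]
 [ 0.005  0.132 -0.991]
 [-1.    -0.002 -0.005]]
```

View pics/w18.png

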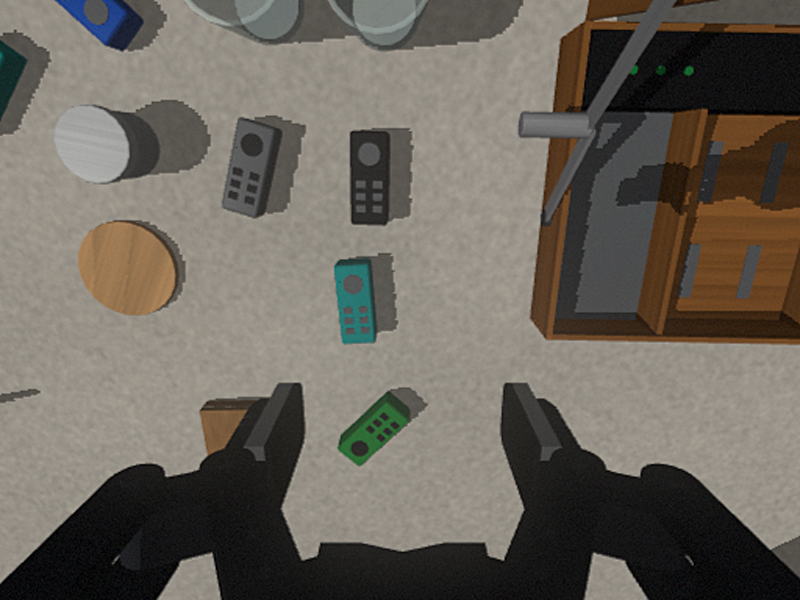

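View pics/t18.png

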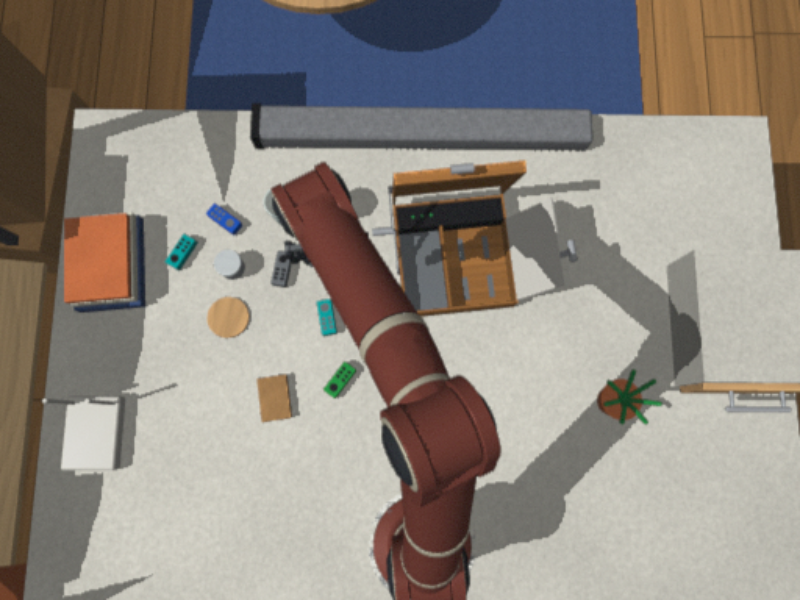

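Run:
```python
from h import *
import pickle
w=pickle.load(open('w18.pkl','rb'))
g=w['color'];cv2.imwrite('pics/c18.png',cv2.resize(g[60:160,120:270,::-1],(800,533),interpolation=cv2.INTER_CUBIC))
```

```text
(no output)
```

View pics/c18.png

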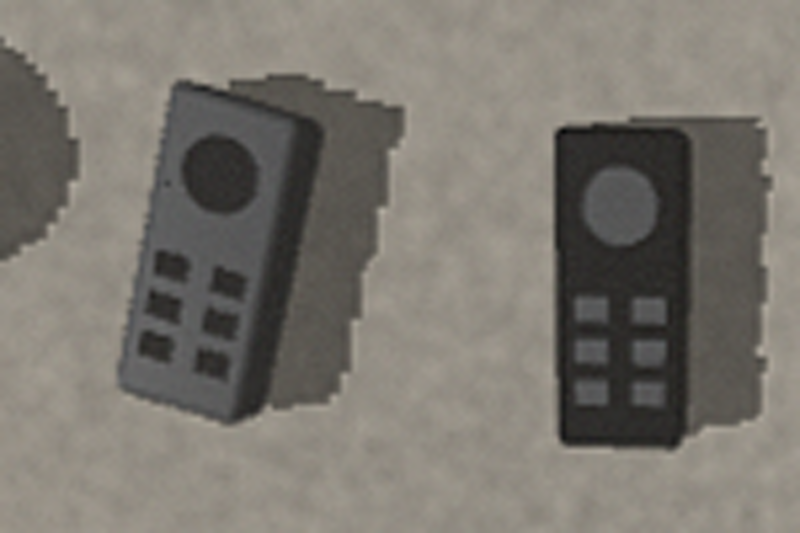

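```bash
cat >> h.py <<'E'
def rem(f,corn,z=.026):
    P=np.array([onz(f,*c,z) for c in corn]); c=P.mean(0); 
    ax=(P[0]+P[1]-P[2]-P[3])/2; print('c',c.round(4),'yaw',np.degrees(np.arctan2(ax[1],ax[0])).round(2),'len',np.linalg.norm(ax).round(4),'wid',np.linalg.norm(P[0]+P[3]-P[1]-P[2])/2); return c
E
python3 - <<'E'
from h import *
import pickle
w=pickle.load(open('w18.pkl','rb'))
k=150/800
T=lambda c:[(120+(u+.5)*k-.5,60+(v+.5)*k-.5) for u,v in c]
b=rem(w,T([(557,130),(688,128),(684,445),(561,445)]))
g=rem(w,T([(178,83),(310,118),(232,422),(120,385)]))
print(delta([b[0],b[1],.017]),delta([g[0],g[1],.017]))
E
```

```text
c [0.576  0.2049 0.026 ] yaw 6.36 len 0.0742 wid 0.030854712516265682
c [0.571  0.3048 0.026 ] yaw -10.99 len 0.0742 wid 0.029805346085420483
[ 0.29455003  0.05681322 -0.02725049] [ 0.29508413  0.0649284  -0.12700878]
```

Emit:
apply_moves:
  commands:
    - [1.2, 0, 0, 0.02, 0.02, -0.009, 0.06]
    - [0, 0, 0, 0.03, 0.02, -0.009, 0.06]
    - [0, 0, 0, 0.03, 0.0168, -0.009, 0.06]
    - [0, 0, 0, 0.035, 0, 0, 0.06]
    - [0, 0, 0, 0.035, 0, 0, 0.06]
    - [0, 0, 0, 0.035, 0, 0, 0.06]
    - [0, 0, 0, 0.03, 0, 0, 0.06]
    - [0, 0, 0, 0, 0, 0, 0.06]

```text
time_s: 25.7
tool_pos: [0.5741, 0.2022, 0.0924]
eef_rot: [-105.5, 89.4, 170.9]
ft_force: [-1.1, 0.1, -0.4]
width: 0.0597
```

Run:
```python
from h import *
s=sense();R=toolR(s);print(s['time_s'],s['tool_pos'],s['joint_pos'].round(1),(R).round(3))
w=snap('wrist','w19.png');print(delta([.576,.2049,.028]))
```

```text
25.7 [0.57408787 0.20216596 0.09240222] [ -11.7   43.6  -16.1   97.3   16.1   41.9 -119.3] [[-0.011  0.994  0.11 ]
 [ 0.002  0.11  -0.994]
 [-1.    -0.01  -0.003]]
[ 0.06708752  0.00067671 -0.00146604]
```

View pics/w19.png

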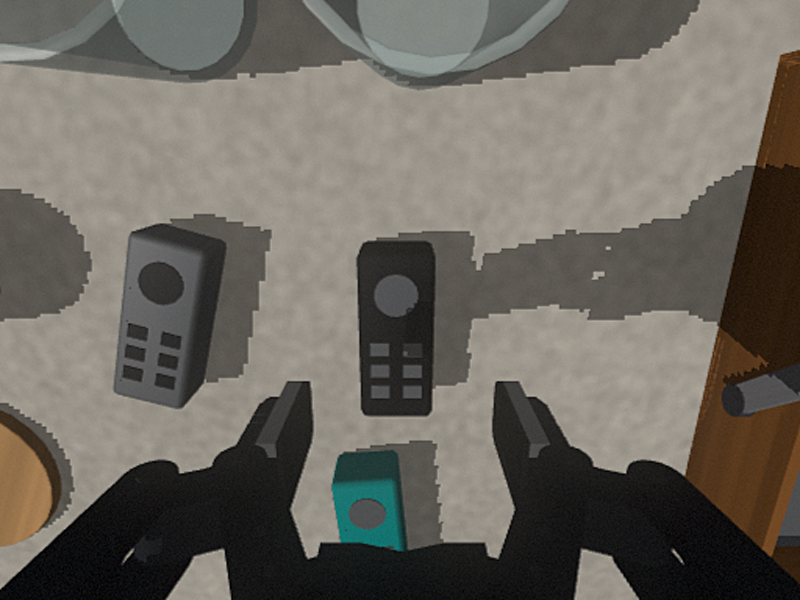

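Emit:
apply_moves:
  commands:
    - [0, 0, 0, 0.02, 0.0007, -0.001, 0.06]
    - [0, 0, 0, 0.02, 0, 0, 0.06]
    - [0, 0, 0, 0.012, 0, 0, 0.06]
    - [0, 0, 0, 0.006, 0, 0, 0.06]
    - [0, 0, 0, 0.004, 0, 0, 0.06]
    - [0, 0, 0, 0, 0, 0, 0.06]
    - [0, 0, 0, 0, 0, 0, 0.06]

```text
time_s: 26.45
tool_pos: [0.5781, 0.2054, 0.0357]
eef_rot: [171.8, 89.6, 88.1]
ft_force: [-0.8, 1.0, 0.8]
width: 0.0595
```

Run:
```python
from h import *
s=sense();R=toolR(s);print(s['time_s'],s['tool_pos'],s['ft_force'],(R).round(3))
w=snap('wrist','w20.png');print(delta([.576,.2049,.026]))
```

```text
26.45 [0.57814024 0.20542527 0.035674  ] [-0.80857628  0.97450054  0.79131765] [[ 0.     0.994  0.109]
 [ 0.006  0.109 -0.994]
 [-1.     0.001 -0.006]]
[ 0.00965981 -0.00216234  0.0003653 ]
```

View pics/w20.png

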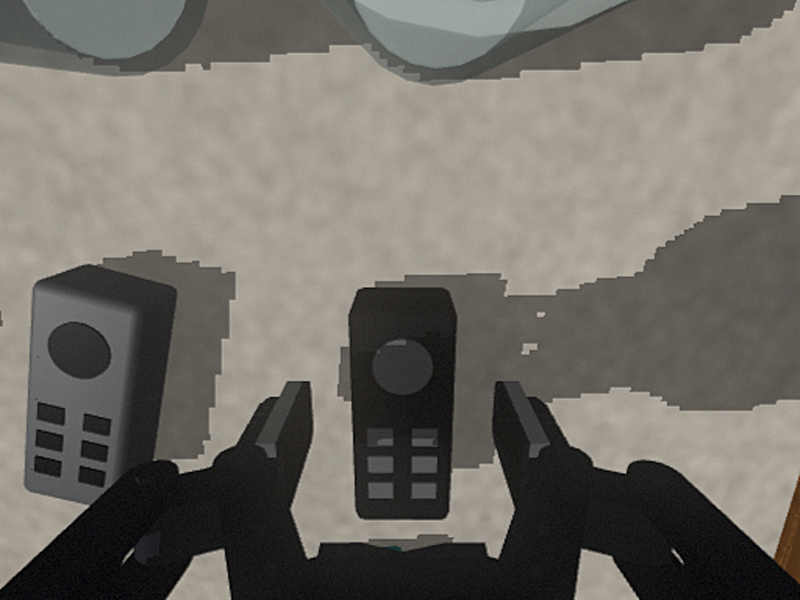

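Emit:
apply_moves:
  commands:
    - [0, 0, 0, 0.0065, -0.002, 0, 0.06]
    - [0, 0, 0, 0, 0, 0, 0.045]
    - [0, 0, 0, 0, 0, 0, 0.025]
    - [0, 0, 0, 0, 0, 0, 0.025]
    - [0, 0, 0, 0, 0, 0, 0.025]
    - [0, 0, 0, 0, 0, 0, 0.025]

```text
time_s: 27.1
tool_pos: [0.5756, 0.2051, 0.0284]
eef_rot: [-175.4, 89.7, 100.9]
ft_force: [-0.4, 0.1, -0.1]
width: 0.031
```

Run:
```python
from h import *
s=sense();R=toolR(s);print(s['time_s'],s['tool_pos'],s['ft_force'],s['width'])
w=snap('wrist','w21.png')
```

```text
27.1 [0.57564344 0.20506956 0.02839261] [-0.40325586  0.1473186  -0.06857165] 0.030967423969933697
```

View pics/w21.png

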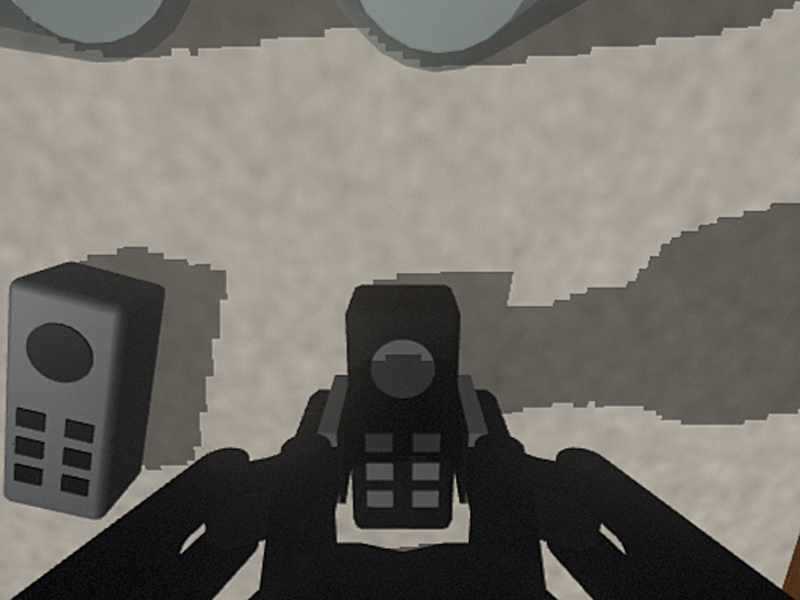

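Emit:
apply_moves:
  commands:
    - [0, 0, 0, -0.015, 0, 0, 0.025]
    - [0, 0, 0, -0.03, 0, 0, 0.025]
    - [0, 0, 0, -0.035, 0, 0, 0.025]
    - [0, 0, 0, -0.035, 0, 0, 0.025]
    - [0, 0, 0, -0.035, -0.02, 0, 0.025]
    - [0, 0, 0, -0.03, -0.03, 0.01, 0.025]
    - [0, 0, 0, 0, -0.03, 0.03, 0.025]
    - [0, 0, 0, 0, 0, 0.035, 0.025]

```text
time_s: 27.95
tool_pos: [0.5002, 0.1218, 0.2101]
eef_rot: [-163.6, 89.7, 113.0]
ft_force: [0.6, -1.2, -1.1]
width: 0.031
```

Emit:
apply_moves:
  commands:
    - [0, 0, 0, 0, 0, 0.035, 0.025]
    - [0, 0, 0, 0, 0, 0.035, 0.025]
    - [0, 0, 0, 0, 0, 0.035, 0.025]
    - [0, 0, 0, 0, 0, 0.035, 0.025]
    - [0, 0, 0, 0, 0, 0.035, 0.025]
    - [0, 0, 0, 0, 0, 0.035, 0.025]
    - [0, 0, 0, 0, 0, 0.03, 0.025]
    - [0, 0, 0, 0, 0, 0, 0.025]

```text
time_s: 28.75
tool_pos: [0.5303, -0.1245, 0.2071]
eef_rot: [-152.4, 89.9, 123.4]
ft_force: [-0.6, 0.4, -0.5]
width: 0.0309
```

Run:
```python
from h import *
s=sense();R=toolR(s);print(s['time_s'],s['tool_pos'],w2c(s['tool_pos']),(Rc.T@R).round(3),s['ft_force'],s['width'],s['joint_pos'].round(1))
w=snap('wrist','w22.png');print(delta(c2w([-.071,-.0475,.036])))
```

```text
28.75 [ 0.5303407  -0.12450779  0.20712891] [-0.07456326 -0.04968638  0.20712891] [[-0.001  1.    -0.013]
 [ 0.001 -0.013 -1.   ]
 [-1.    -0.001 -0.001]] [-0.55502504  0.38967106 -0.4849898 ] 0.030879359786914116 [ 23.4  30.1 -18.8 102.4  12.2  49.5 -85.3]
[0.17114939 0.00324109 0.0021328 ]
```

View pics/w22.png

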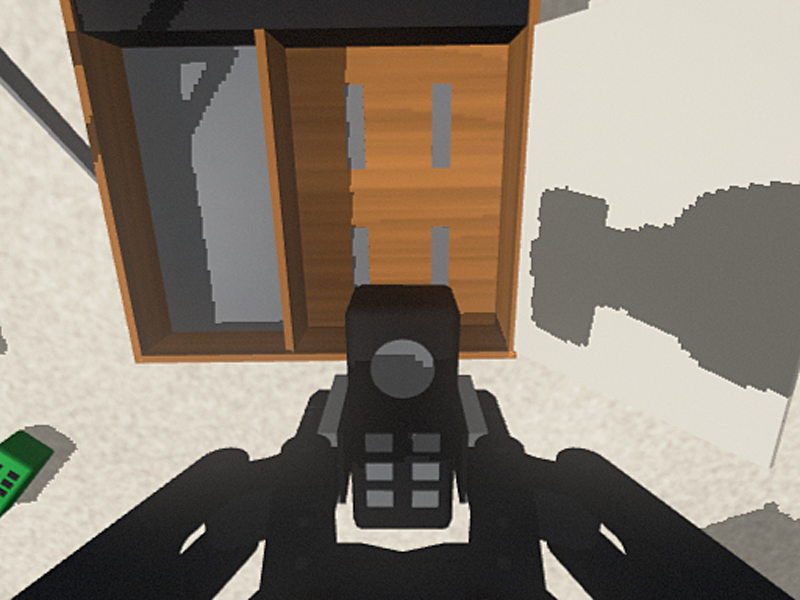

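Emit:
apply_moves:
  commands:
    - [-0.7, 0, 0, 0.01, 0.0035, -0.015, 0.025]
    - [0, 0, 0, 0.03, 0.0035, -0.0148, 0.025]
    - [0, 0, 0, 0.03, 0, 0, 0.025]
    - [0, 0, 0, 0.02, 0, 0, 0.025]
    - [0, 0, 0, 0, 0, 0, 0.025]
    - [0, 0, 0, 0, 0, 0, 0.025]
    - [0, 0, 0, 0, 0, 0, 0.025]

```text
time_s: 29.5
tool_pos: [0.5351, -0.0857, 0.118]
eef_rot: [159.6, 89.6, 76.6]
ft_force: [0.2, -0.0, -0.2]
width: 0.0309
```

Run:
```python
from h import *
s=sense();R=toolR(s);print(s['time_s'],w2c(s['tool_pos']),(Rc.T@R).round(3),s['ft_force'],s['width'])
w=snap('wrist','w23.png');print(delta(c2w([-.068,-.020,.036])))
```

```text
29.5 [-0.06541845 -0.01163526  0.11804379] [[ 0.002  1.     0.01 ]
 [ 0.006  0.01  -1.   ]
 [-1.     0.002 -0.006]] [ 0.23375654 -0.01614451 -0.22027328] 0.03090897111439012
[ 0.08209313 -0.00279743  0.00832642]
```

View pics/w23.png

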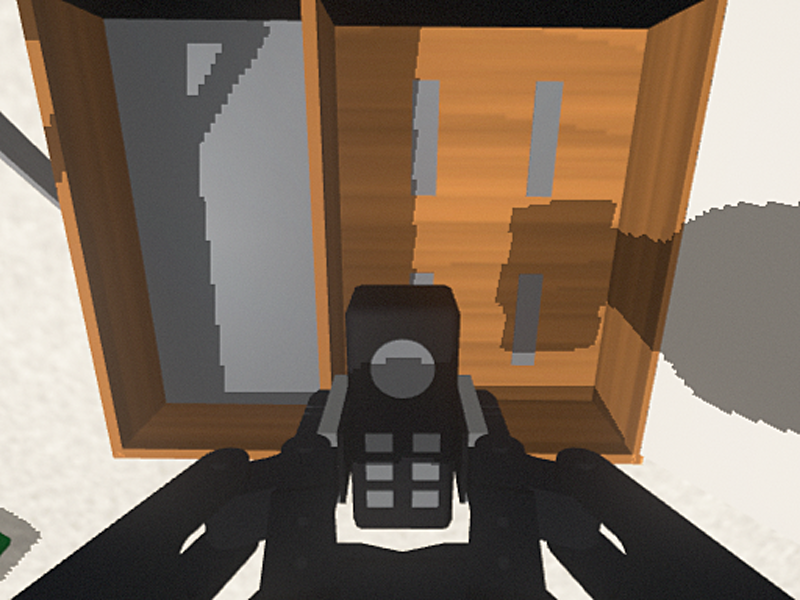

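Emit:
apply_moves:
  commands:
    - [0.5, 0, 0, 0, -0.0028, 0.0083, 0.025]
    - [0, 0, 0, 0.02, 0, 0, 0.025]
    - [0, 0, 0, 0.02, 0, 0, 0.025]
    - [0, 0, 0, 0.015, 0, 0, 0.025]
    - [0, 0, 0, 0.01, 0, 0, 0.025]
    - [0, 0, 0, 0, 0, 0, 0.025]
    - [0, 0, 0, 0, 0, 0, 0.025]

```text
time_s: 30.25
tool_pos: [0.5327, -0.0955, 0.0523]
eef_rot: [176.1, 89.7, 92.5]
ft_force: [-0.6, 0.4, -0.4]
width: 0.0311
```

Run:
```python
from h import *
s=sense();R=toolR(s);print(s['time_s'],w2c(s['tool_pos']),(Rc.T@R).round(3),s['ft_force'],s['width'])
w=snap('wrist','w24.png');print(delta(c2w([-.068,-.020,.035])))
```

```text
30.25 [-0.06895656 -0.02114844  0.0522678 ] [[ 0.     1.    -0.001]
 [ 0.005 -0.001 -1.   ]
 [-1.     0.    -0.005]] [-0.60496501  0.43353532 -0.3616949 ] 0.03114243727018656
[ 0.01753541  0.00069445 -0.00097443]
```

View pics/w24.png

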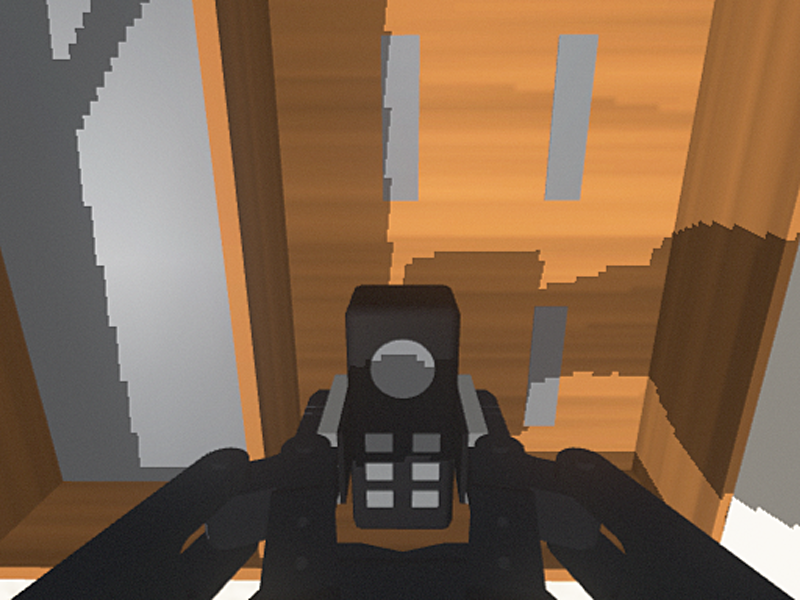

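Lowering it onto the floor, then releasing with a small opening.

Emit:
apply_moves:
  commands:
    - [0, 0, 0, 0.008, 0.0007, -0.001, 0.025]
    - [0, 0, 0, 0.006, 0, 0, 0.025]
    - [0, 0, 0, 0.003, 0, 0, 0.025]
    - [0, 0, 0, 0, 0, 0, 0.025]
    - [0, 0, 0, 0, 0, 0, 0.025]

```text
time_s: 30.8
tool_pos: [0.5328, -0.0939, 0.0346]
eef_rot: [-172.2, 89.7, 104.3]
ft_force: [0.4, -0.2, -0.5]
width: 0.0312
```

Run:
```python
from h import *
s=sense();print(s['time_s'],w2c(s['tool_pos']),s['ft_force'],s['width'])
```

```text
30.8 [-0.06868143 -0.01959962  0.03455088] [ 0.36972263 -0.16847549 -0.50873608] 0.0311624315587708
```

Emit:
apply_moves:
  commands:
    - [0, 0, 0, 0.001, 0, 0, 0.034]
    - [0, 0, 0, 0, 0, 0, 0.042]
    - [0, 0, 0, 0, 0, 0, 0.042]
    - [0, 0, 0, -0.015, 0, 0, 0.042]
    - [0, 0, 0, -0.03, 0, 0, 0.042]
    - [0, 0, 0, -0.035, 0, 0, 0.05]
    - [0, 0, 0, -0.035, 0, 0, 0.06]
    - [0, 0, 0, -0.035, 0, 0, 0.06]

```text
time_s: 31.6
tool_pos: [0.5326, -0.0938, 0.1849]
eef_rot: [-171.6, 89.6, 104.9]
ft_force: [1.1, -0.5, 0.6]
width: 0.06
```

Emit:
apply_moves:
  commands:
    - [0, 0, 0, -0.03, 0, -0.03, 0.06]
    - [0, 0, 0, -0.02, 0, -0.035, 0.06]
    - [0, 0, 0, 0, 0, -0.035, 0.06]
    - [0, 0, 0, 0, 0, -0.035, 0.06]
    - [0, 0, 0, 0, 0, -0.035, 0.06]
    - [0, 0, 0, 0, 0, -0.035, 0.06]
    - [0, 0, 0, 0, 0, 0, 0.06]
    - [0, 0, 0, 0, 0, 0, 0.06]

```text
time_s: 32.4
tool_pos: [0.5092, 0.1101, 0.2347]
eef_rot: [-167.9, 89.6, 108.8]
ft_force: [-0.6, -0.4, -0.5]
width: 0.0603
```

Run:
```python
from h import *
s=sense();R=toolR(s);print(s['time_s'],s['tool_pos'],w2c(s['tool_pos']),(Rc.T@R).round(3),s['joint_pos'].round(1))
w=snap('wrist','w25.png')
import pickle;pickle.dump(w,open('w25.pkl','wb'))
```

```text
32.4 [0.50918682 0.11006912 0.23473796] [-0.0690263   0.18577732  0.23473796] [[-0.001  1.     0.003]
 [ 0.006  0.003 -1.   ]
 [-1.    -0.001 -0.006]] [ 1.000e-01  2.650e+01 -2.120e+01  1.040e+02  1.140e+01  5.160e+01
 -1.095e+02]
```

View pics/w25.png

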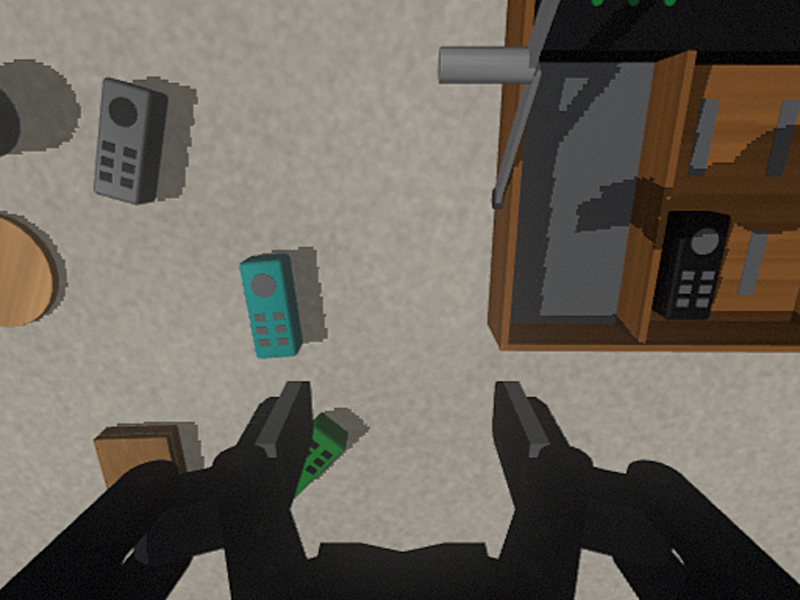

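Emit:
apply_moves:
  commands:
    - [0, 0, 0, 0, 0.025, -0.035, 0.06]
    - [0, 0, 0, 0, 0.025, -0.035, 0.06]
    - [0, 0, 0, 0, 0.025, -0.035, 0.06]
    - [0, 0, 0, 0, 0.025, -0.035, 0.06]
    - [0, 0, 0, 0, 0.02, -0.035, 0.06]
    - [0, 0, 0, 0, 0, -0.012, 0.06]
    - [-8, 0, 0, 0, 0, 0, 0.06]
    - [-8, 0, 0, 0, 0, 0, 0.06]

```text
time_s: 33.25
tool_pos: [0.6082, 0.3066, 0.2352]
eef_rot: [-171.7, 89.8, 121.1]
ft_force: [-0.9, -0.7, 0.9]
width: 0.06
```

Emit:
apply_moves:
  commands:
    - [-8.3, 0, 0, 0, 0, 0, 0.06]
    - [-8.3, 0, 0, 0, 0, 0, 0.06]
    - [-8.3, 0, 0, 0, 0, 0, 0.06]
    - [-8.3, 0, 0, 0, 0, 0, 0.06]
    - [-8.3, 0, 0, 0, 0, 0, 0.06]
    - [-8.3, 0, 0, 0, 0, 0, 0.06]
    - [-8.3, 0, 0, 0, 0, 0, 0.06]
    - [-8.3, 0, 0, 0, 0, 0, 0.06]

```text
time_s: 34.05
tool_pos: [0.6086, 0.3052, 0.2354]
eef_rot: [118.8, 89.8, 117.8]
ft_force: [0.8, 0.2, 0.3]
width: 0.0604
```

Emit:
apply_moves:
  commands:
    - [-8.3, 0, 0, 0, 0, 0, 0.06]
    - [-8.3, 0, 0, 0, 0, 0, 0.06]
    - [-8.3, 0, 0, 0, 0, 0, 0.06]
    - [-8.3, 0, 0, 0, 0, 0, 0.06]
    - [-8.3, 0, 0, 0, 0, 0, 0.06]
    - [-8.3, 0, 0, 0, 0, 0, 0.06]
    - [-8.3, 0, 0, 0, 0, 0, 0.06]
    - [-8.3, 0, 0, 0, 0, 0, 0.06]

```text
time_s: 34.85
tool_pos: [0.6087, 0.3052, 0.2353]
eef_rot: [51.2, 89.8, 116.6]
ft_force: [0.2, 0.3, -0.1]
width: 0.0601
```

Emit:
apply_moves:
  commands:
    - [-8.3, 0, 0, 0, 0, 0, 0.06]
    - [-5.4, 0, 0, 0, 0, 0, 0.06]
    - [0, 0, 0, 0, 0, 0, 0.06]
    - [0, 0, 0, 0, 0, 0, 0.06]
    - [0, 0, 0, 0, 0, 0, 0.06]

```text
time_s: 35.35
tool_pos: [0.6083, 0.307, 0.2358]
eef_rot: [24.2, 89.7, 103.1]
ft_force: [0.4, -0.0, 0.3]
width: 0.0598
```

Run:
```python
from h import *
s=sense();R=toolR(s);print(s['time_s'],s['tool_pos'],R.round(3),s['joint_pos'].round(1))
w=snap('wrist','w26.png')
import pickle;pickle.dump(w,open('w26.pkl','wb'))
```

```text
35.35 [0.60832144 0.30704596 0.23580033] [[-0.001 -0.981  0.194]
 [ 0.005  0.194  0.981]
 [-1.     0.002  0.004]] [ -1.1  50.2 -59.3  76.2  42.5  76.6  18.7]
```

View pics/w26.png

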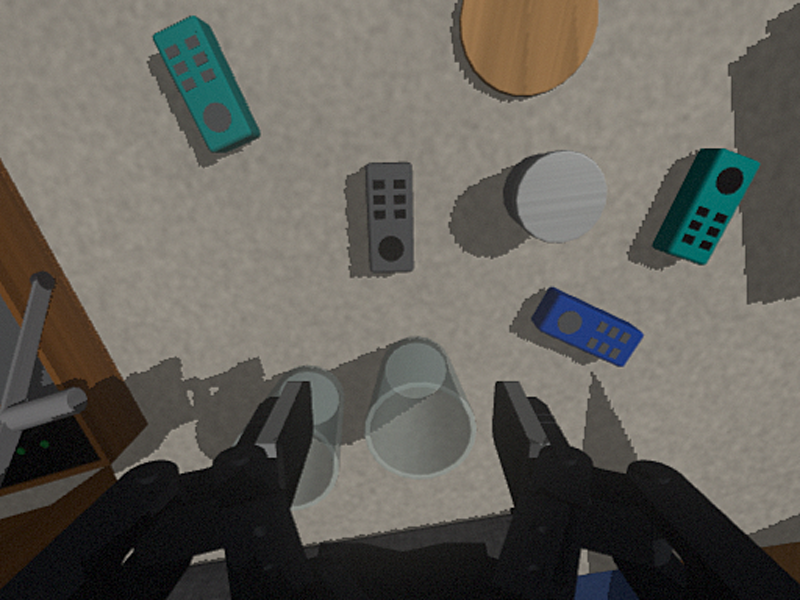

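Run:
```python
from h import *
import pickle
w=pickle.load(open('w26.pkl','rb'))
W=lambda u,v:((u+.5)*.64-.5,(v+.5)*.64-.5)
g=rem(w,[W(*c) for c in [(366,165),(411,163),(412,271),(369,272)]])
# tumbler base near point, rims
print('tumb rim top: L',onz(w,*W(367,428),.095),'R',onz(w,*W(473,428),.095),'near',onz(w,*W(420,383),.095),'far',onz(w,*W(420,476),.095))
print('tumb2 rim', onz(w,*W(340,462),.095))
print('tin near L',onz(w,*W(504,195),.052),'R',onz(w,*W(606,195),.052))
d=delta([g[0],g[1],.0285]);print(d)
R=toolR(sense());print([ (R.T@(np.array(p)-[g[0],g[1],0])).round(3) for p in (onz(w,*W(420,383),.095),onz(w,*W(504,195),.052))])
```

```text
c [0.5705 0.3064 0.026 ] yaw 169.46 len 0.0738 wid 0.03045331949075603
tumb rim top: L [0.68701128 0.26940112 0.095     ] R [0.70012356 0.33513856 0.095     ] near [0.66248996 0.30799621 0.095     ] far [0.7291206  0.29568225 0.095     ]
tumb2 rim [0.70830946 0.24677416 0.095     ]
tin near L [0.5660788  0.38118458 0.052     ] R [0.57848909 0.44410584 0.052     ]
[ 0.20741129  0.03646374 -0.00922366]
[array([-0.095, -0.09 ,  0.02 ]), array([-0.052,  0.019,  0.073])]
```

Emit:
apply_moves:
  commands:
    - [-0.6, 0, 0, 0.02, 0.0185, -0.005, 0.06]
    - [0, 0, 0, 0.03, 0.018, -0.0042, 0.06]
    - [0, 0, 0, 0.035, 0, 0, 0.06]
    - [0, 0, 0, 0.035, 0, 0, 0.06]
    - [0, 0, 0, 0.03, 0, 0, 0.06]
    - [0, 0, 0, 0.01, 0, 0, 0.06]
    - [0, 0, 0, 0, 0, 0, 0.06]
    - [0, 0, 0, 0, 0, 0, 0.06]

```text
time_s: 36.2
tool_pos: [0.5709, 0.3076, 0.0776]
eef_rot: [6.3, 89.6, 85.8]
ft_force: [-0.4, 0.1, 0.5]
width: 0.0597
```

Run:
```python
from h import *
s=sense();R=toolR(s);print(s['time_s'],s['tool_pos'],R.round(3),s['joint_pos'].round(1),s['ft_force'])
w=snap('wrist','w27.png');print(delta([.5705,.3060,.0285]))
```

```text
36.2 [0.57090208 0.30759209 0.07755147] [[ 0.001 -0.983  0.181]
 [ 0.008  0.181  0.983]
 [-1.     0.001  0.008]] [ -2.3  57.3 -53.6  90.7  51.6  59.2   8.3] [-0.37657638  0.08388846  0.5378326 ]
[ 0.04954955  0.00025123 -0.00225331]
```

View pics/w27.png

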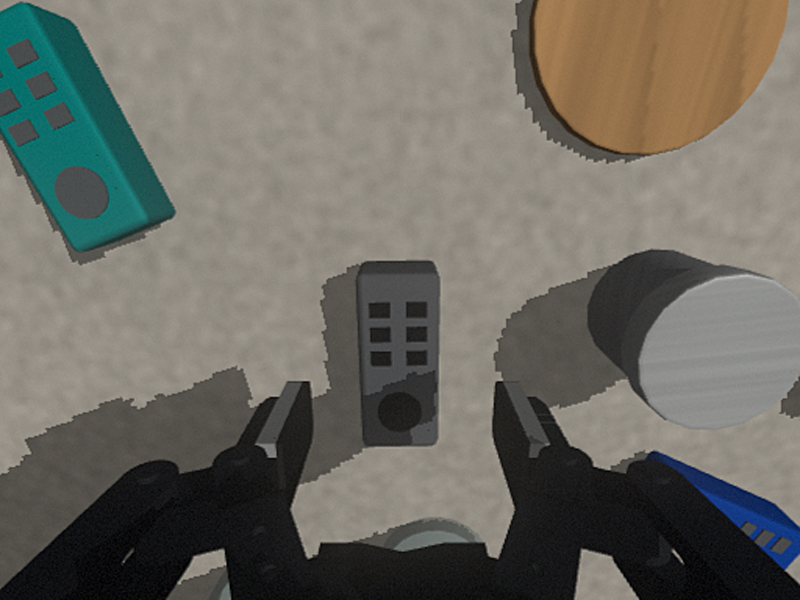

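Emit:
apply_moves:
  commands:
    - [0, 0, 0, 0.02, 0.0002, -0.0018, 0.06]
    - [0, 0, 0, 0.015, 0, 0, 0.06]
    - [0, 0, 0, 0.009, 0, 0, 0.06]
    - [0, 0, 0, 0.005, 0, 0, 0.06]
    - [0, 0, 0, 0, 0, 0, 0.06]
    - [0, 0, 0, 0, 0, 0, 0.06]

```text
time_s: 36.85
tool_pos: [0.5699, 0.3056, 0.0274]
eef_rot: [16.6, 89.6, 96.1]
ft_force: [0.1, 0.3, -0.2]
width: 0.0603
```

Run:
```python
from h import *
s=sense();R=toolR(s);print(s['time_s'],s['tool_pos'],s['ft_force'])
w=snap('wrist','w28.png');print(delta([.5705,.3060,.0285]))
```

```text
36.85 [0.56992104 0.3056023  0.0274173 ] [ 0.07796909  0.34622185 -0.19671501]
[-0.00090189 -0.0004305   0.00043397]
```

View pics/w28.png

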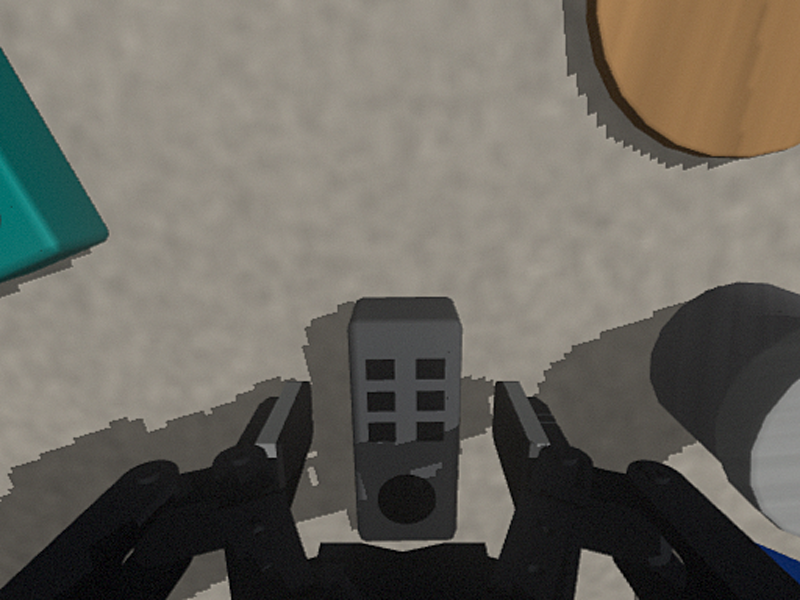

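Emit:
apply_moves:
  commands:
    - [0, 0, 0, -0.001, 0, 0, 0.045]
    - [0, 0, 0, 0, 0, 0, 0.025]
    - [0, 0, 0, 0, 0, 0, 0.025]
    - [0, 0, 0, 0, 0, 0, 0.025]
    - [0, 0, 0, -0.015, 0, 0, 0.025]
    - [0, 0, 0, -0.03, 0, 0, 0.025]
    - [0, 0, 0, -0.035, 0, 0, 0.025]
    - [0, 0, 0, -0.035, 0, 0, 0.025]

```text
time_s: 37.7
tool_pos: [0.5694, 0.304, 0.1442]
eef_rot: [37.8, 89.7, 117.4]
ft_force: [0.7, -0.7, -1.6]
width: 0.0311
```

Emit:
apply_moves:
  commands:
    - [-6, 0, 0, -0.035, 0, 0, 0.025]
    - [-6, 0, 0, -0.035, 0, 0, 0.025]
    - [-5, 0, 0, -0.02, 0, 0, 0.025]
    - [0, 0, 0, 0, 0, 0, 0.025]
    - [0, 0, 0, 0, 0, 0, 0.025]

```text
time_s: 38.2
tool_pos: [0.5697, 0.3034, 0.2324]
eef_rot: [15.4, 89.7, 111.9]
ft_force: [0.5, -0.1, -1.6]
width: 0.031
```

Run:
```python
from h import *
s=sense();R=toolR(s);print(s['time_s'],s['tool_pos'],w2c(s['tool_pos']),(Rc.T@R).round(3),s['joint_pos'].round(1),s['width'],s['ft_force'])
w=snap('wrist','w29.png');print(delta(c2w([.017,-.075,.2])))
```

```text
38.2 [0.56969104 0.30338716 0.2323501 ] [0.01297321 0.37100341 0.2323501 ] [[-0.001 -1.     0.   ]
 [ 0.005  0.     1.   ]
 [-1.     0.001  0.005]] [  1.4  49.4 -63.9  83.1  44.6  75.2  30.7] 0.030974255251098794 [ 0.45749352 -0.12497843 -1.6032145 ]
[ 0.02985174 -0.00434653 -0.44571306]
```

View pics/w29.png

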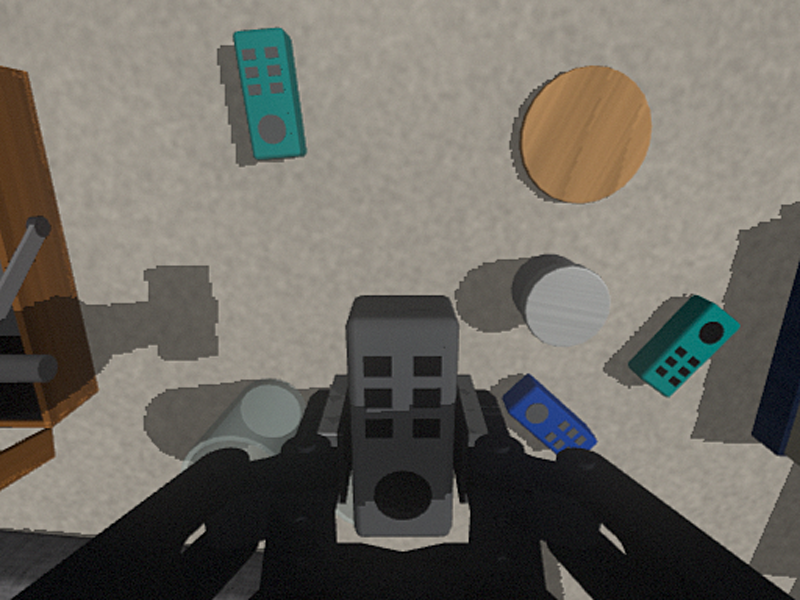

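Emit:
apply_moves:
  commands:
    - [0, 0, 0, 0, 0.02, -0.02, 0.025]
    - [0, 0, 0, 0, 0.02, -0.035, 0.025]
    - [0, 0, 0, 0, 0, -0.035, 0.025]
    - [0, 0, 0, 0, 0, -0.035, 0.025]
    - [0, 0, 0, 0, 0, -0.035, 0.025]
    - [0, 0, 0, 0, 0, -0.035, 0.025]
    - [0, 0, 0, 0, 0, 0, 0.025]

```text
time_s: 38.95
tool_pos: [0.5534, 0.098, 0.2285]
eef_rot: [94.4, 89.7, -169.7]
ft_force: [0.8, -0.5, -1.7]
width: 0.0306
```

Run:
```python
from h import *
s=sense();R=toolR(s);print(s['time_s'],s['tool_pos'],w2c(s['tool_pos']),(Rc.T@R).round(3),s['joint_pos'].round(1),s['width'],s['ft_force'])
w=snap('scene','s30.png')
```

```text
38.95 [0.55337669 0.09796006 0.2284619 ] [-0.02649128  0.16874367  0.2284619 ] [[-0.006 -1.     0.01 ]
 [-0.     0.01   1.   ]
 [-1.     0.006 -0.   ]] [ 25.5  45.  -68.4  97.2  44.3  70.   41.9] 0.030603915453914797 [ 0.81376663 -0.48134305 -1.65365735]
```

View pics/s30.png

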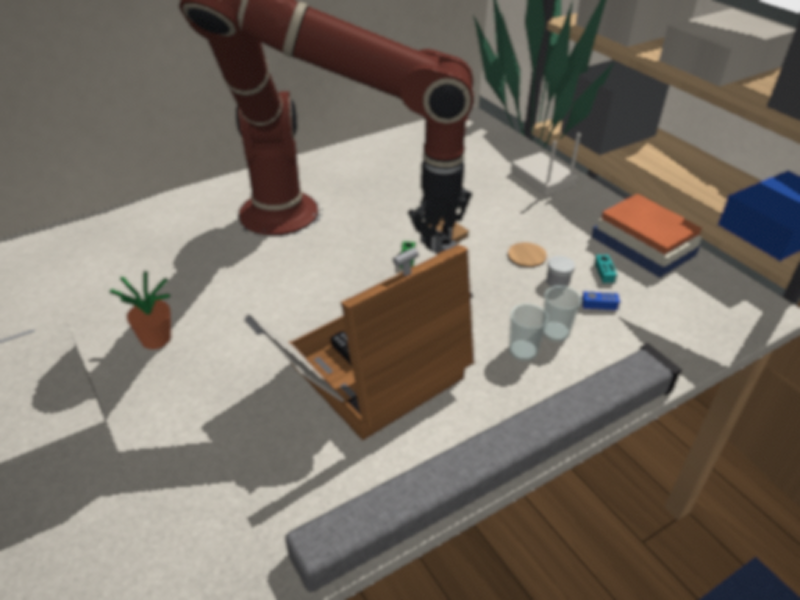

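Emit:
apply_moves:
  commands:
    - [0, 0, 0, 0, 0, -0.03, 0.025]
    - [0, 0, 0, 0, 0, -0.03, 0.025]
    - [0, 0, 0, 0, 0, -0.03, 0.025]
    - [0, 0, 0, 0, 0, 0, 0.025]

```text
time_s: 39.4
tool_pos: [0.5632, 0.0117, 0.229]
eef_rot: [57.7, 89.7, 153.9]
ft_force: [0.7, -0.6, -1.2]
width: 0.0307
```

Run:
```python
from h import *
s=sense();R=toolR(s);print(s['time_s'],s['tool_pos'],w2c(s['tool_pos']),(Rc.T@R).round(3),s['joint_pos'].round(1),s['width'],s['ft_force'])
```

```text
39.4 [0.56320276 0.01166133 0.22902713] [-0.02649766  0.08188733  0.22902713] [[-0.004 -1.     0.006]
 [ 0.003  0.006  1.   ]
 [-1.     0.004  0.003]] [ 34.7  45.6 -69.5  97.   45.   70.6  50.5] 0.03072951363941821 [ 0.68800161 -0.55843507 -1.17883105]
```

Emit:
apply_moves:
  commands:
    - [0, 0, 0, 0, 0, -0.03, 0.025]
    - [0, 0, 0, 0, 0, -0.03, 0.025]
    - [0, 0, 0, 0, 0, -0.03, 0.025]
    - [0, 0, 0, 0, -0.015, -0.03, 0.025]
    - [0, 0, 0, 0, -0.015, -0.03, 0.025]
    - [0, 0, 0, 0.01, -0.013, -0.005, 0.025]
    - [0, 0, 0, 0, 0, 0, 0.025]
    - [0, 0, 0, 0, 0, 0, 0.025]

```text
time_s: 40.2
tool_pos: [0.6228, -0.1302, 0.2197]
eef_rot: [15.9, 89.5, 112.7]
ft_force: [-0.8, 0.4, -1.5]
width: 0.0308
```

Run:
```python
from h import *
s=sense();R=toolR(s);print(s['time_s'],s['tool_pos'],w2c(s['tool_pos']),(Rc.T@R).round(3),s['joint_pos'].round(1),s['width'],s['ft_force'])
print(delta(c2w([.017,-.075,.07])))
snap('wrist','w31.png')
```

```text
40.2 [ 0.62281375 -0.13024583  0.2196612 ] [ 0.01666579 -0.06585578  0.2196612 ] [[-0.002 -1.    -0.004]
 [ 0.008 -0.004  1.   ]
 [-1.     0.002  0.008]] [ 43.   51.7 -68.3  85.4  48.2  76.1  67.4] 0.03080026292319312 [-0.81810706  0.42308296 -1.48452317]
[ 0.14958343 -0.00063018 -0.01032482]
```

View pics/w31.png

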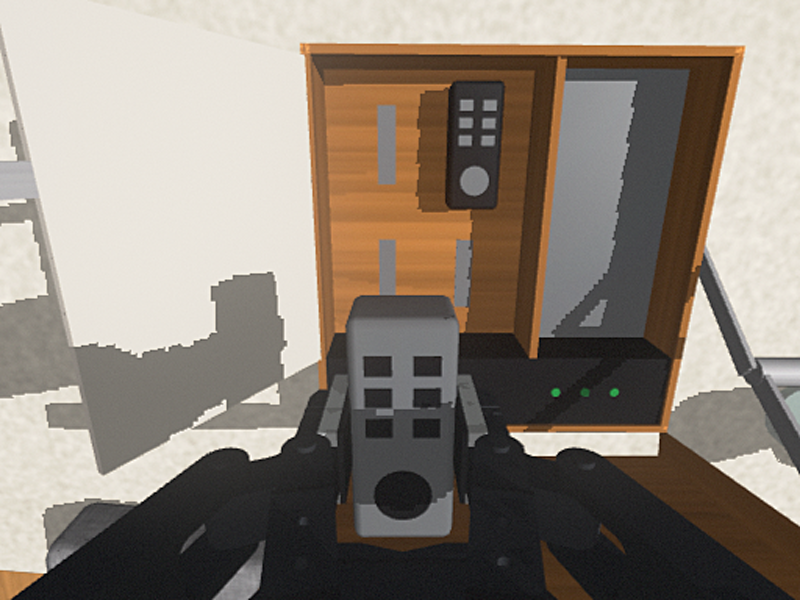

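Emit:
apply_moves:
  commands:
    - [0, 0, 0, 0.02, 0.006, -0.009, 0.025]
    - [0, 0, 0, 0.03, 0, 0, 0.025]
    - [0, 0, 0, 0.03, 0, 0, 0.025]
    - [0, 0, 0, 0.03, 0, 0, 0.025]
    - [0, 0, 0, 0.025, 0, 0, 0.025]
    - [0, 0, 0, 0, 0, 0, 0.025]
    - [0, 0, 0, 0, 0, 0, 0.025]
    - [0, 0, 0, 0, 0, 0, 0.025]

```text
time_s: 41.05
tool_pos: [0.6194, -0.1406, 0.0877]
eef_rot: [-27.8, 89.6, 68.9]
ft_force: [-0.3, 1.4, -0.8]
width: 0.0308
```

Run:
```python
from h import *
s=sense();R=toolR(s);print(s['time_s'],w2c(s['tool_pos']),(Rc.T@R).round(3),s['joint_pos'].round(1),s['width'],s['ft_force'])
print(delta(c2w([.010,-.075,.034])))
snap('wrist','w32.png');snap('scene','s32.png')
```

```text
41.05 [ 0.01208021 -0.07574169  0.08773825] [[ 0.003 -1.    -0.002]
 [ 0.006 -0.002  1.   ]
 [-1.    -0.003  0.006]] [ 42.5  59.7 -62.3  92.5  57.3  64.7  61.7] 0.030765960071019418 [-0.34655184  1.43554985 -0.79444431]
[0.05373505 0.00224363 0.00043275]
```

View pics/w32.png

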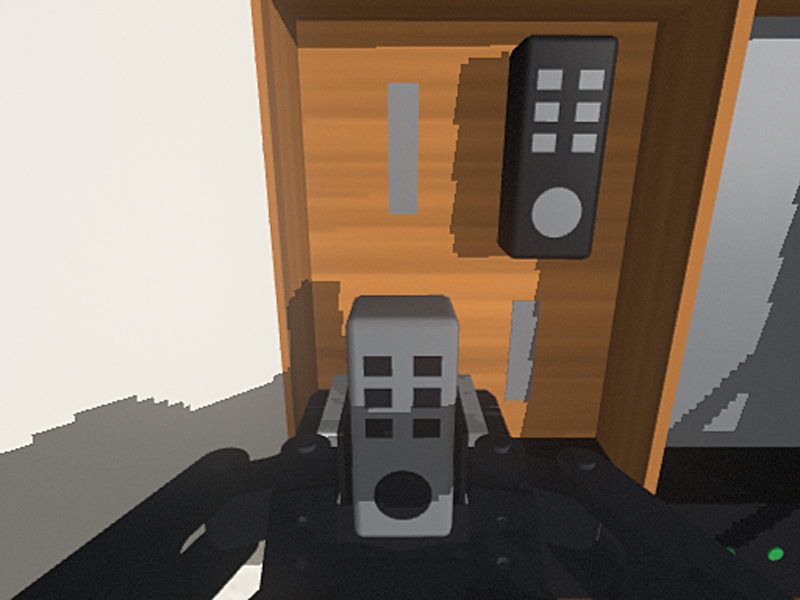

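View pics/s32.png

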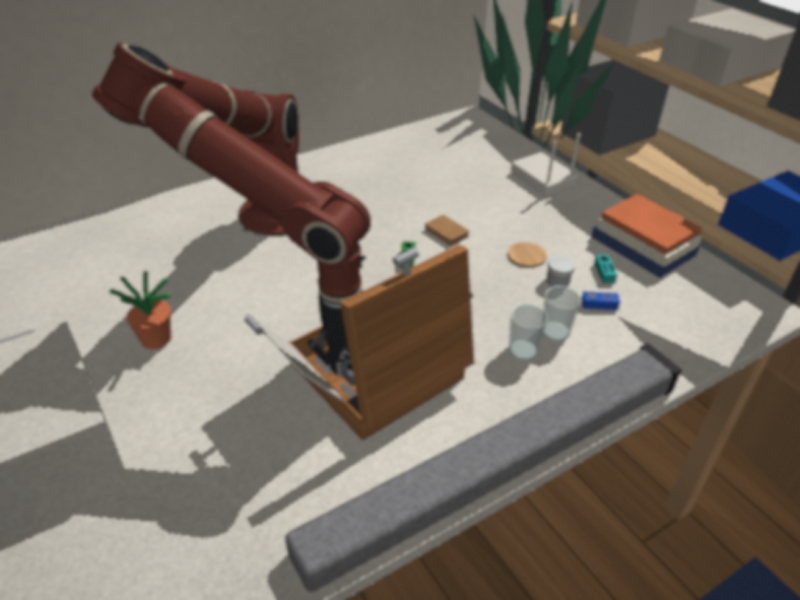

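Run:
```python
from h import *
f=get('top');cv2.imwrite('pics/t32.png',cv2.resize(f['color'][60:240,200:440,::-1],(800,600),interpolation=cv2.INTER_CUBIC))
s=get('scene');cv2.imwrite('pics/s32z.png',cv2.resize(s['color'][100:280,150:390,::-1],(800,600),interpolation=cv2.INTER_CUBIC))
```

```text
(no output)
```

View pics/t32.png

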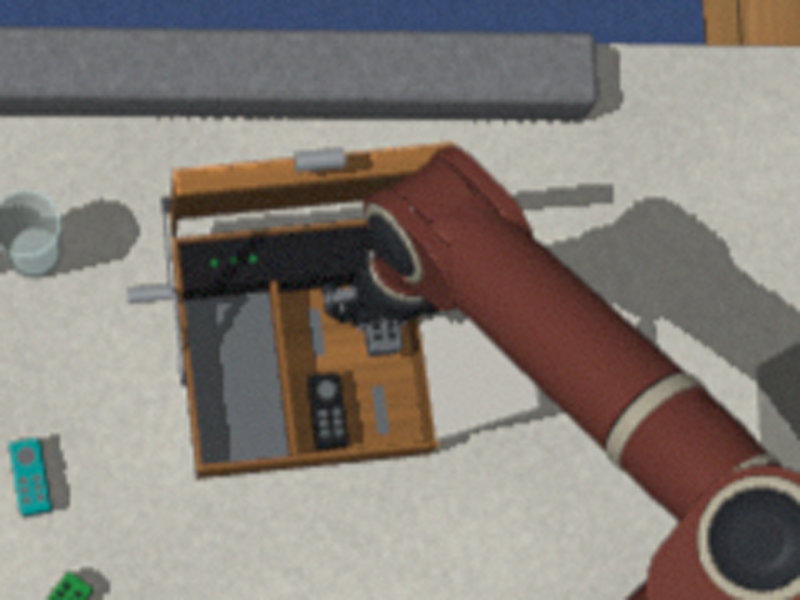

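View pics/s32z.png

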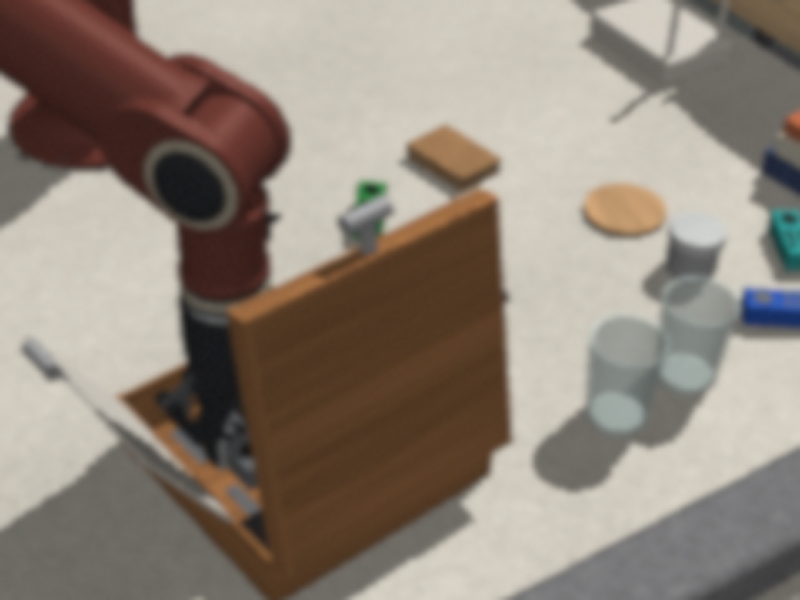

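Run:
```python
from h import *
f=get('top')
for p in [(450,145),(520,215),(370,205)]:
    for z in (.36,.42): print(p,z,w2c(onz(f,200+p[0]*.3,60+p[1]*.3,z)).round(3))
s=get('scene')
for v in [(190,180),(225,290),(265,200),(185,285)]:
    c,d=ray(s,150+v[0]*.3,100+v[1]*.3)
    k=(-.141-c[1])/d[1]; print(v,w2c(c+k*d).round(3))
```

```text
(450, 145) 0.36 [ 0.071 -0.102  0.36 ]
(450, 145) 0.42 [ 0.047 -0.087  0.42 ]
(520, 215) 0.36 [ 0.007 -0.149  0.36 ]
(520, 215) 0.42 [-0.013 -0.131  0.42 ]
(370, 205) 0.36 [ 0.027 -0.031  0.36 ]
(370, 205) 0.42 [ 0.006 -0.021  0.42 ]
(190, 180) [-0.037 -0.071  0.313]
(225, 290) [ 0.011 -0.076  0.239]
(265, 200) [ 0.081 -0.084  0.37 ]
(185, 285) [-0.063 -0.068  0.191]
```

Emit:
apply_moves:
  commands:
    - [0, 0, 0, 0, 0.012, 0, 0.025]
    - [0, 0, 0, 0, 0.012, 0, 0.025]
    - [0, 0, 0, 0, 0, 0, 0.025]
    - [0, 0, 0, 0.02, 0, 0, 0.025]
    - [0, 0, 0, 0.015, 0, 0, 0.025]
    - [0, 0, 0, 0.01, 0, 0, 0.025]
    - [0, 0, 0, 0, 0, 0, 0.025]
    - [0, 0, 0, 0, 0, 0, 0.025]

```text
time_s: 42.15
tool_pos: [0.5941, -0.1423, 0.0395]
eef_rot: [9.4, 89.5, 106.0]
ft_force: [0.1, 4.3, 0.0]
width: 0.0306
```

Run:
```python
from h import *
s=sense();R=toolR(s);print(s['time_s'],w2c(s['tool_pos']),(Rc.T@R).round(3),s['joint_pos'].round(1),s['width'],s['ft_force'])
print(delta(c2w([-.012,-.075,.034])))
snap('wrist','w33.png')
```

```text
42.15 [-0.01320167 -0.07454786  0.03953798] [[-0.001 -1.    -0.003]
 [ 0.009 -0.003  1.   ]
 [-1.     0.001  0.009]] [ 43.2  61.9 -59.8  97.8  61.4  59.6  57.8] 0.030619057616288185 [0.05030434 4.33150471 0.01597885]
[ 0.00553216 -0.00120815 -0.00050326]
```

View pics/w33.png

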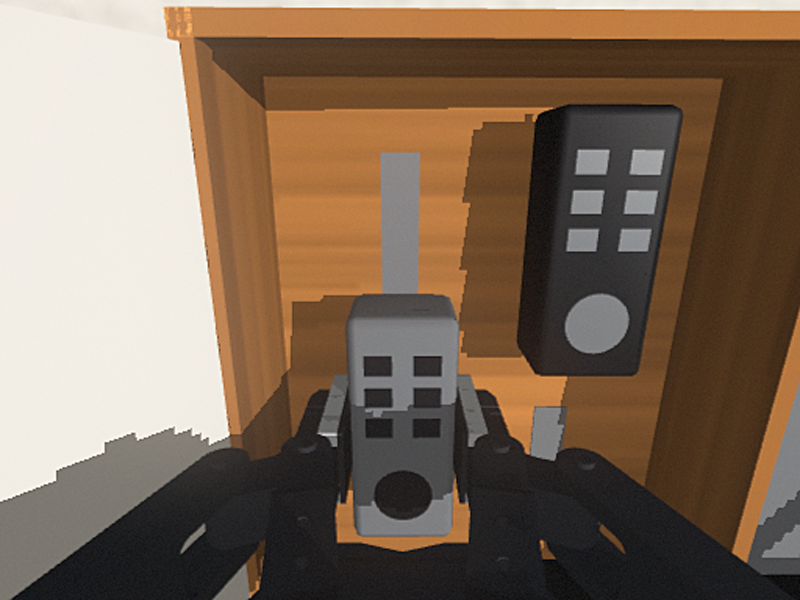

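Emit:
apply_moves:
  commands:
    - [0, 0, 0, 0, 0, 0.009, 0.025]
    - [0, 0, 0, 0.002, 0, 0, 0.025]
    - [0, 0, 0, 0.002, 0, 0, 0.025]
    - [0, 0, 0, 0, 0, 0, 0.025]
    - [0, 0, 0, 0, 0, 0, 0.025]

```text
time_s: 42.7
tool_pos: [0.5933, -0.1359, 0.0363]
eef_rot: [10.8, 89.7, 107.3]
ft_force: [0.1, 0.4, -1.3]
width: 0.031
```

Run:
```python
from h import *
s=sense();R=toolR(s);print(s['time_s'],w2c(s['tool_pos']),(Rc.T@R).round(3),s['width'],s['ft_force'])
```

```text
42.7 [-0.01331845 -0.06814457  0.03625156] [[-0.001 -1.    -0.   ]
 [ 0.005 -0.     1.   ]
 [-1.     0.001  0.005]] 0.030999463705132242 [ 0.06791084  0.35916038 -1.32095494]
```

Emit:
apply_moves:
  commands:
    - [0, 0, 0, 0.0015, 0, 0.004, 0.025]
    - [0, 0, 0, 0.0005, 0, 0, 0.025]
    - [0, 0, 0, 0, 0, 0, 0.034]
    - [0, 0, 0, 0, 0, 0, 0.04]
    - [0, 0, 0, 0, 0, 0, 0.04]
    - [0, 0, 0, -0.01, 0, 0, 0.04]
    - [0, 0, 0, -0.02, 0, 0, 0.04]
    - [0, 0, 0, -0.03, 0, 0, 0.04]

```text
time_s: 43.5
tool_pos: [0.5923, -0.1315, 0.0952]
eef_rot: [21.3, 89.6, 117.9]
ft_force: [-0.7, 0.3, -0.1]
width: 0.0398
```

Emit:
apply_moves:
  commands:
    - [0, 0, 0, -0.03, 0, 0, 0.04]
    - [0, 0, 0, -0.03, 0.01, 0, 0.04]
    - [0, 0, 0, -0.03, 0.02, 0, 0.05]
    - [0, 0, 0, -0.03, 0.03, 0, 0.065]
    - [0, 0, 0, -0.03, 0.03, 0, 0.065]
    - [0, 0, 0, 0, 0, 0, 0.065]
    - [0, 0, 0, 0, 0, 0, 0.065]

```text
time_s: 44.2
tool_pos: [0.504, -0.1427, 0.2463]
eef_rot: [-34.0, 89.8, 62.6]
ft_force: [-0.1, -0.2, 0.3]
width: 0.0651
```

Run:
```python
from h import *
s=sense();R=toolR(s);print(s['time_s'],w2c(s['tool_pos']),(Rc.T@R).round(3),s['joint_pos'].round(1),s['width'],s['ft_force'])
snap('wrist','w34.png');snap('top','t34.png')
```

```text
44.2 [-0.10281064 -0.06481099  0.24628491] [[ 0.002 -1.    -0.001]
 [ 0.003 -0.001  1.   ]
 [-1.    -0.002  0.003]] [ 55.6  42.6 -73.5 102.   43.5  69.8  66.1] 0.06510631131620226 [-0.11100657 -0.24201943  0.25266525]
```

View pics/w34.png

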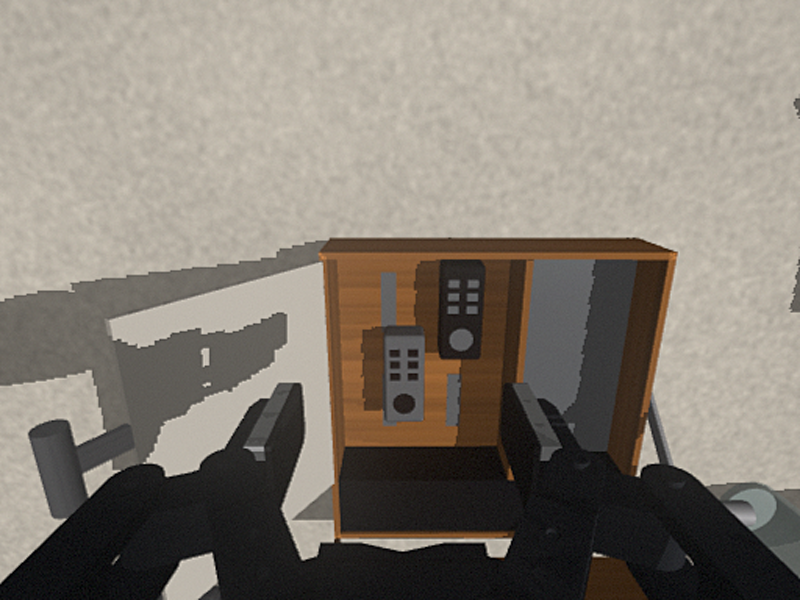

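View pics/t34.png

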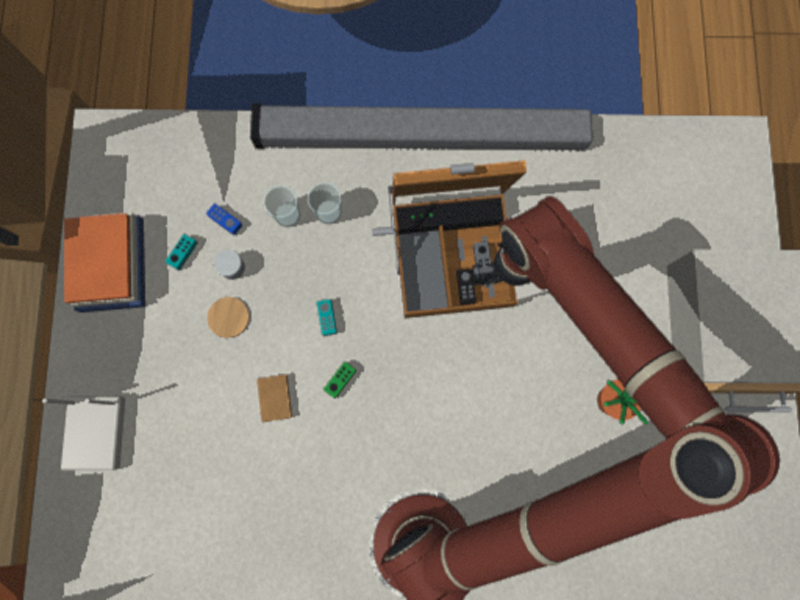

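Emit:
apply_moves:
  commands:
    - [8.2, 0, 0, 0, 0, 0, 0.065]
    - [8.2, 0, 0, 0, 0, 0, 0.065]
    - [8.2, 0, 0, 0, 0, 0, 0.065]
    - [8.2, 0, 0, 0, 0, 0, 0.065]
    - [8.2, 0, 0, 0, 0, 0, 0.065]
    - [8.2, 0, 0, 0, 0, 0, 0.065]
    - [8.2, 0, 0, 0, 0, 0, 0.065]
    - [8.2, 0, 0, 0, 0, 0, 0.065]

```text
time_s: 45.1
tool_pos: [0.5041, -0.1421, 0.2433]
eef_rot: [81.1, 89.6, 111.8]
ft_force: [-0.2, -1.0, 0.8]
width: 0.0649
```

Emit:
apply_moves:
  commands:
    - [8.2, 0, 0, 0, 0, 0, 0.065]
    - [8.2, 0, 0, 0, 0, 0, 0.065]
    - [8, 0, 0, 0, 0, 0, 0.065]
    - [0, 0, 0, 0, 0, 0, 0.065]
    - [0, 0, 0, 0, 0, 0, 0.065]

```text
time_s: 45.6
tool_pos: [0.504, -0.1422, 0.2438]
eef_rot: [103.0, 89.6, 109.7]
ft_force: [-0.4, -0.5, -0.6]
width: 0.0651
```

Run:
```python
from h import *
s=sense();R=toolR(s);print(s['time_s'],w2c(s['tool_pos']),(Rc.T@R).round(3),s['joint_pos'].round(1))
print(delta(c2w([-.0545,-.2180,.29])))
snap('wrist','w35.png')
```

```text
45.6 [-0.10273771 -0.06426401  0.24380446] [[-0.002 -0.005  1.   ]
 [ 0.006  1.     0.005]
 [-1.     0.006 -0.001]] [ 45.3  32.1 -49.3 102.3  27.7  58.8  -7.8]
[-0.04725619 -0.15368289  0.04737172]
```

View pics/w35.png

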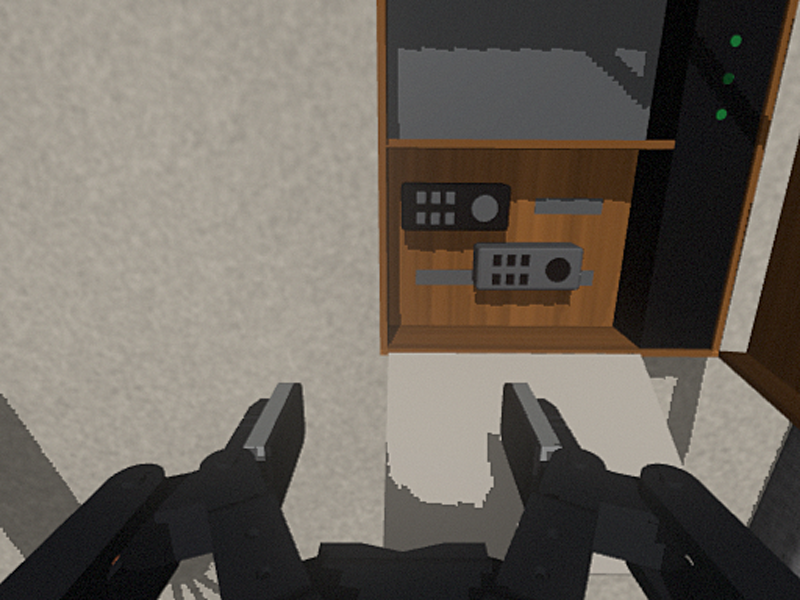

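Both remotes lie flat in the tray. I'll go back to the leaf handle.

Emit:
apply_moves:
  commands:
    - [0, 0, 0, -0.025, -0.01, 0.01, 0.065]
    - [0, 0, 0, -0.022, -0.03, 0.0187, 0.065]
    - [0, 0, 0, 0, -0.035, 0.0187, 0.065]
    - [0, 0, 0, 0, -0.035, 0, 0.065]
    - [0, 0, 0, 0, -0.035, 0, 0.065]
    - [0, 0, 0, 0, -0.0087, 0, 0.065]
    - [0, 0, 0, 0, 0, 0, 0.065]
    - [0, 0, 0, 0, 0, 0, 0.065]

```text
time_s: 46.45
tool_pos: [0.5686, -0.2882, 0.2904]
eef_rot: [93.5, 89.5, 100.2]
ft_force: [-0.1, 1.4, 1.0]
width: 0.0651
```

Run:
```python
from h import *
s=sense();R=toolR(s);print(s['time_s'],w2c(s['tool_pos']),(Rc.T@R).round(3),s['joint_pos'].round(1))
print(delta(c2w([-.0545,-.2180,.1954])))
snap('wrist','w36.png')
```

```text
46.45 [-0.05509194 -0.21663183  0.2904115 ] [[-0.001 -0.004  1.   ]
 [ 0.008  1.     0.004]
 [-1.     0.008 -0.   ]] [ 50.5  39.5 -48.1  79.8  29.   73.7   7.6]
[ 0.09499738 -0.00212282  0.00063155]
```

View pics/w36.png

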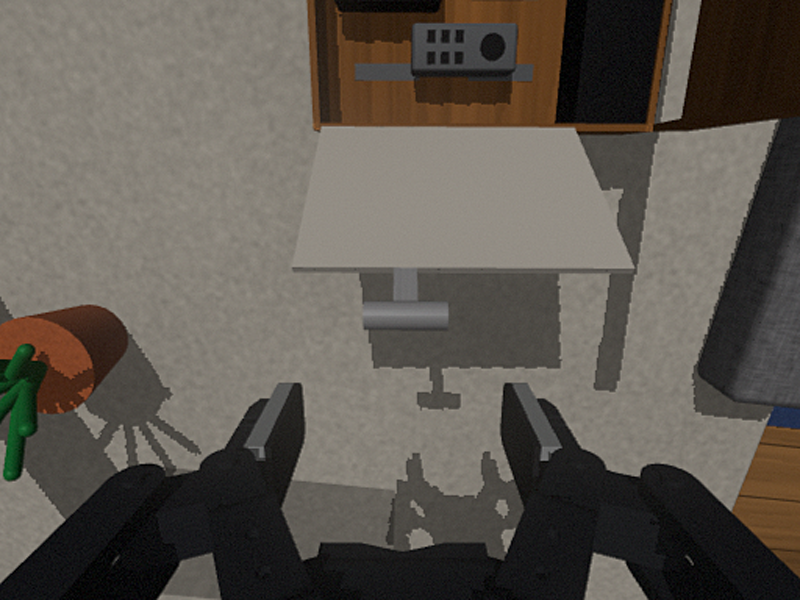

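Emit:
apply_moves:
  commands:
    - [0, 0, 0, 0.02, -0.002, 0.0006, 0.065]
    - [0, 0, 0, 0.03, 0, 0, 0.065]
    - [0, 0, 0, 0.03, 0, 0, 0.065]
    - [0, 0, 0, 0.014, 0, 0, 0.065]
    - [0, 0, 0, 0, 0, 0, 0.065]
    - [0, 0, 0, 0, 0, 0, 0.065]
    - [0, 0, 0, 0, 0, 0, 0.065]

```text
time_s: 47.2
tool_pos: [0.5704, -0.2912, 0.1986]
eef_rot: [57.4, 89.7, 64.0]
ft_force: [-0.8, -0.6, 0.6]
width: 0.065
```

Run:
```python
from h import *
s=sense();R=toolR(s);print(s['time_s'],w2c(s['tool_pos']),s['ft_force'])
print(delta(c2w([-.0545,-.2180,.1954])))
snap('wrist','w37.png')
```

```text
47.2 [-0.05359679 -0.21980459  0.19863067] [-0.8128216  -0.57118709  0.64732578]
[ 0.00323609  0.00179193 -0.00090898]
```

View pics/w37.png

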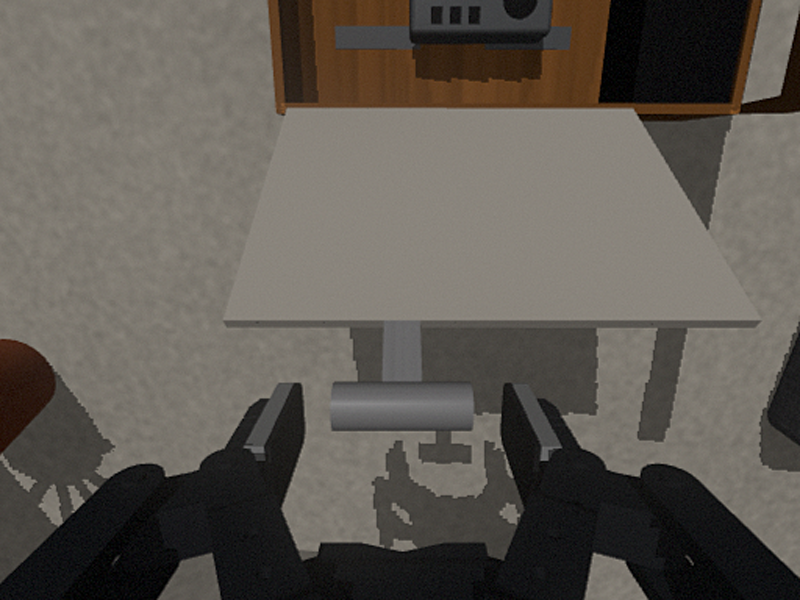

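Emit:
apply_moves:
  commands:
    - [0, 0, 0, 0.0035, 0.0018, -0.0009, 0.065]
    - [0, 0, 0, 0, 0, 0, 0.065]
    - [0, 0, 0, 0, 0, 0, 0.065]
    - [0, 0, 0, 0, 0, 0, 0.03]
    - [0, 0, 0, 0, 0, 0, 0.03]
    - [0, 0, 0, 0, 0, 0, 0.03]
    - [0, 0, 0, 0, 0, 0, 0.03]

```text
time_s: 47.95
tool_pos: [0.5699, -0.2898, 0.1939]
eef_rot: [50.5, 89.6, 57.1]
ft_force: [5.2, -0.4, 0.4]
width: 0.0384
```

Run:
```python
from h import *
s=sense();R=toolR(s);print(s['time_s'],w2c(s['tool_pos']),s['ft_force'],s['width'],(Rc.T@R).round(3))
r=.167
a=np.radians(np.r_[126.8,125,np.arange(121,50,-4.0),49,47,45.7])
for i in range(len(a)-1): print(i,round(np.degrees(a[i+1]),1),'x %.4f y %.4f'%(-r*(np.sin(a[i+1])-np.sin(a[i])),-r*(np.cos(a[i])-np.cos(a[i+1]))))
snap('wrist','w38.png')
```

```text
47.95 [-0.05399304 -0.21839816  0.19388512] [ 5.17036843 -0.36838311  0.44739693] 0.038353452952127484 [[ 0.004 -0.001  1.   ]
 [ 0.005  1.     0.001]
 [-1.     0.005  0.004]]
0 125.0 x -0.0031 y 0.0042
1 121.0 x -0.0063 y 0.0098
2 117.0 x -0.0057 y 0.0102
3 113.0 x -0.0049 y 0.0106
4 109.0 x -0.0042 y 0.0109
5 105.0 x -0.0034 y 0.0111
6 101.0 x -0.0026 y 0.0114
7 97.0 x -0.0018 y 0.0115
8 93.0 x -0.0010 y 0.0116
9 89.0 x -0.0002 y 0.0117
10 85.0 x 0.0006 y 0.0116
11 81.0 x 0.0014 y 0.0116
12 77.0 x 0.0022 y 0.0114
13 73.0 x 0.0030 y 0.0113
14 69.0 x 0.0038 y 0.0110
15 65.0 x 0.0046 y 0.0107
16 61.0 x 0.0053 y 0.0104
17 57.0 x 0.0060 y 0.0100
18 53.0 x 0.0067 y 0.0095
19 49.0 x 0.0073 y 0.0091
20 47.0 x 0.0039 y 0.0043
21 45.7 x 0.0026 y 0.0027
```

View pics/w38.png

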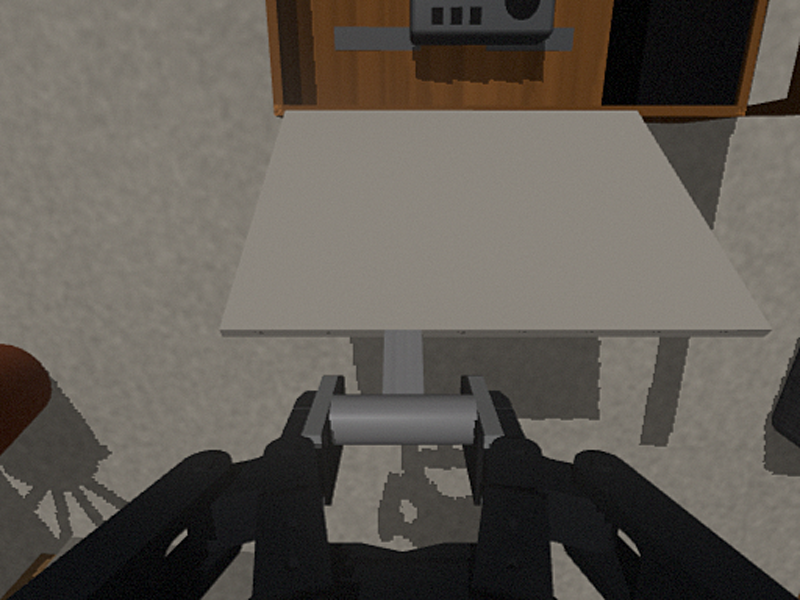

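Emit:
apply_moves:
  commands:
    - [0, 0, 0, -0.0031, 0.0042, 0, 0.03]
    - [0, 0, 0, -0.0063, 0.0098, 0, 0.03]
    - [0, 0, 0, -0.0057, 0.0102, 0, 0.03]
    - [0, 0, 0, -0.0049, 0.0106, 0, 0.03]
    - [0, 0, 0, -0.0042, 0.0109, 0, 0.03]
    - [0, 0, 0, -0.0034, 0.0111, 0, 0.03]
    - [0, 0, 0, -0.0026, 0.0114, 0, 0.03]
    - [0, 0, 0, -0.0018, 0.0115, 0, 0.03]

```text
time_s: 48.8
tool_pos: [0.5609, -0.2118, 0.2251]
eef_rot: [37.1, 89.7, 43.7]
ft_force: [8.7, -1.8, -7.6]
width: 0.0387
```

Emit:
apply_moves:
  commands:
    - [0, 0, 0, -0.001, 0.0116, 0, 0.03]
    - [0, 0, 0, -0.0002, 0.0117, 0, 0.03]
    - [0, 0, 0, 0.0006, 0.0116, 0, 0.03]
    - [0, 0, 0, 0.0014, 0.0116, 0, 0.03]
    - [0, 0, 0, 0.0022, 0.0114, 0, 0.03]
    - [0, 0, 0, 0.003, 0.0113, 0, 0.03]
    - [0, 0, 0, 0.0038, 0.011, 0, 0.03]
    - [0, 0, 0, 0.0046, 0.0107, 0, 0.03]

```text
time_s: 49.6
tool_pos: [0.5508, -0.1224, 0.2126]
eef_rot: [13.4, 89.7, 19.9]
ft_force: [6.4, -2.3, 1.1]
width: 0.0386
```

Emit:
apply_moves:
  commands:
    - [0, 0, 0, 0.0053, 0.0104, 0, 0.03]
    - [0, 0, 0, 0.006, 0.01, 0, 0.03]
    - [0, 0, 0, 0.0067, 0.0095, 0, 0.03]
    - [0, 0, 0, 0.0073, 0.0091, 0, 0.03]
    - [0, 0, 0, 0.0039, 0.0043, 0, 0.03]
    - [0, 0, 0, 0, 0, 0, 0.03]
    - [0, 0, 0, 0, 0, 0, 0.03]

```text
time_s: 50.3
tool_pos: [0.5456, -0.0772, 0.1833]
eef_rot: [49.9, 89.6, 56.5]
ft_force: [6.7, -0.2, 1.6]
width: 0.0385
```

Run:
```python
from h import *
s=sense();R=toolR(s);p=w2c(s['tool_pos']+.005*R[:,0]);print(s['time_s'],p,np.degrees(np.arctan2(p[2]-.056,p[1]+.1175)),np.hypot(p[2]-.056,p[1]+.1175),(Rc.T@R).round(3),s['ft_force'],s['width'])
snap('wrist','w39.png')
```

```text
50.3 [-0.05404351 -0.00436701  0.17834368] 47.23998654512258 0.1666344747427881 [[ 0.004 -0.001  1.   ]
 [ 0.005  1.     0.001]
 [-1.     0.005  0.004]] [ 6.69014721 -0.23329593  1.64807654] 0.03847539535733771
```

View pics/w39.png

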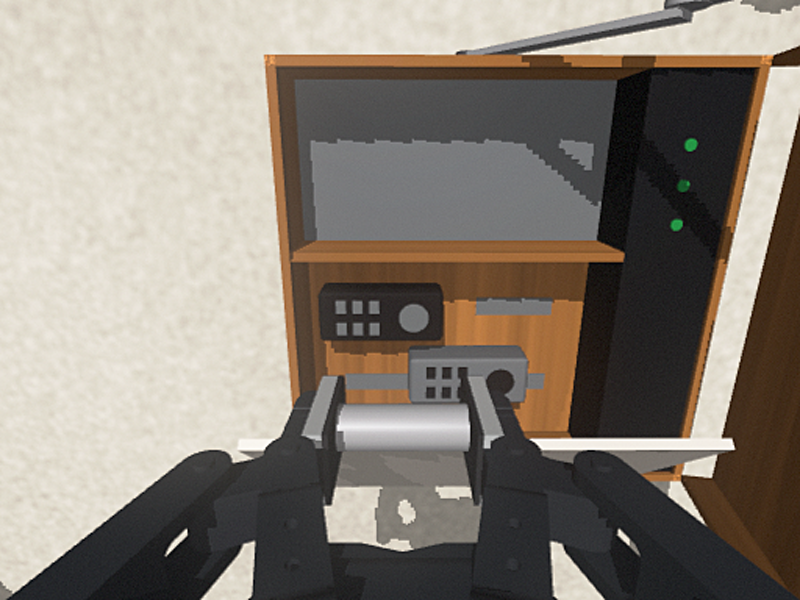

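Emit:
apply_moves:
  commands:
    - [0, 0, 0, 0.0029, 0.003, 0, 0.03]
    - [0, 0, 0, 0, 0, 0, 0.03]
    - [0, 0, 0, 0, 0, 0, 0.03]

```text
time_s: 50.65
tool_pos: [0.5452, -0.0741, 0.1804]
eef_rot: [49.9, 89.6, 56.5]
ft_force: [5.1, 0.5, 1.1]
width: 0.0387
```

Run:
```python
from h import *
s=sense();R=toolR(s);p=w2c(s['tool_pos']+.005*R[:,0]);print(s['time_s'],p,np.degrees(np.arctan2(p[2]-.056,p[1]+.1175)),np.hypot(p[2]-.056,p[1]+.1175),s['ft_force'],s['width'])
```

```text
50.65 [-0.05406579 -0.00126683  0.17543776] 45.779045611391986 0.16665991897724897 [5.09085392 0.45850432 1.09379233] 0.0386837988358307
```

Leaf is at about 45.1°. I'll release and back off upward.

Emit:
apply_moves:
  commands:
    - [0, 0, 0, 0, 0, 0, 0.05]
    - [0, 0, 0, 0, 0, 0, 0.06]
    - [0, 0, 0, 0, 0, 0, 0.065]
    - [0, 0, 0, -0.02, 0, 0, 0.065]
    - [0, 0, 0, -0.03, 0, 0, 0.065]
    - [0, 0, 0, -0.035, 0, 0, 0.065]
    - [0, 0, 0, -0.035, 0, 0, 0.065]
    - [0, 0, 0, 0, 0, 0, 0.065]

```text
time_s: 51.45
tool_pos: [0.545, -0.0738, 0.3042]
eef_rot: [34.1, 89.5, 40.6]
ft_force: [0.4, 0.7, 0.1]
width: 0.0648
```

Emit:
apply_moves:
  commands:
    - [0, 0, 0, 0, 0.02, -0.02, 0.065]
    - [0, 0, 0, 0, 0.035, -0.02, 0.065]
    - [0, 0, 0, 0, 0.035, -0.02, 0.065]
    - [0, 0, 0, 0, 0.035, 0, 0.065]
    - [0, 0, 0, 0, 0.035, 0, 0.065]
    - [0, 0, 0, 0, 0.035, 0, 0.065]
    - [0, 0, 0, 0, 0.035, 0, 0.065]
    - [0, 0, 0, 0, 0, 0, 0.065]

```text
time_s: 52.25
tool_pos: [0.4546, 0.1521, 0.3011]
eef_rot: [102.8, 89.5, 110.0]
ft_force: [0.4, -0.1, 0.2]
width: 0.065
```

Run:
```python
from h import *
s=sense();R=toolR(s);print(s['time_s'],s['tool_pos'],s['joint_pos'].round(1),s['ft_force'])
import pickle
w=snap('wrist','w40.png');t=snap('top','t40.png');sc=get('scene');cv2.imwrite('pics/s40.png',cv2.resize(sc['color'][100:280,150:390,::-1],(800,600),interpolation=cv2.INTER_CUBIC))
cv2.imwrite('pics/t40z.png',cv2.resize(t['color'][90:240,220:420,::-1],(800,600),interpolation=cv2.INTER_CUBIC))
pickle.dump((w,t,sc),open('f40.pkl','wb'))
```

```text
52.25 [0.4546136  0.15209737 0.30106479] [ 16.3  24.5 -53.2 103.9  21.5  62.4 -37.4] [ 0.43512427 -0.12108799  0.16414146]
```

View pics/t40.png

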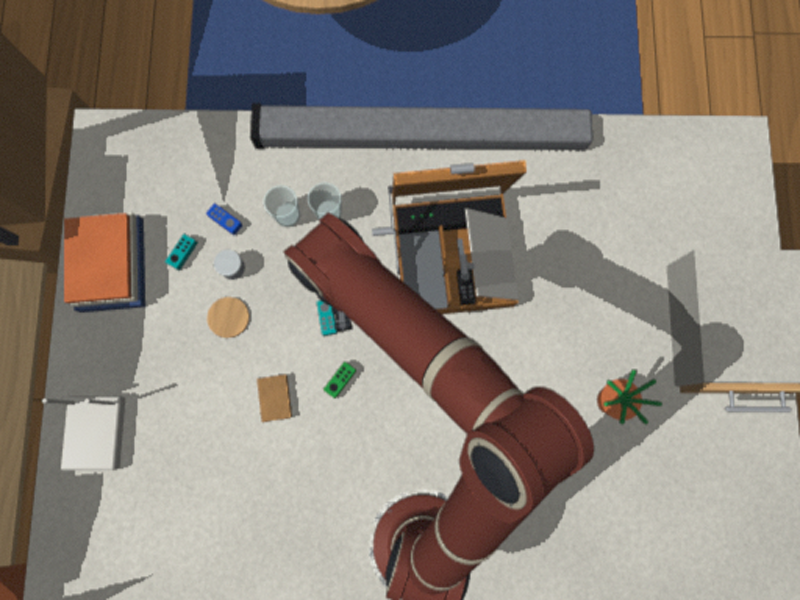

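View pics/s40.png

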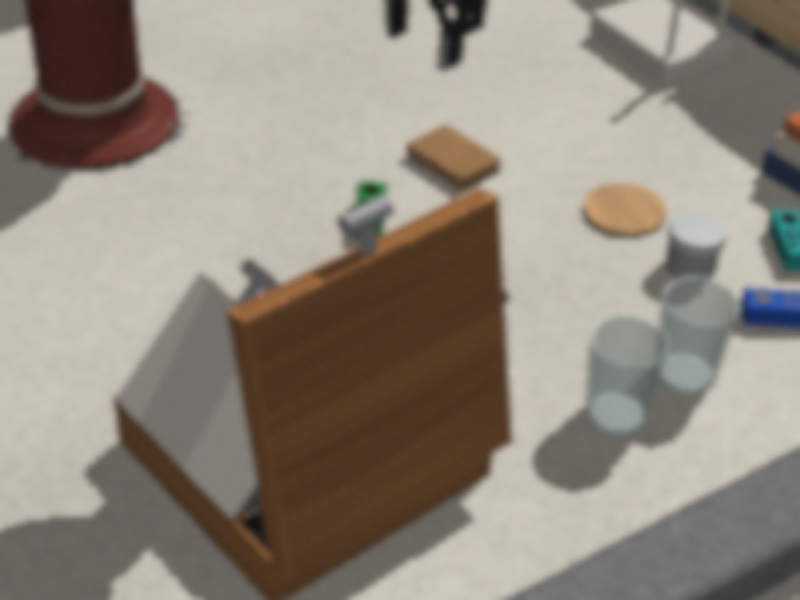

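View pics/t40z.png

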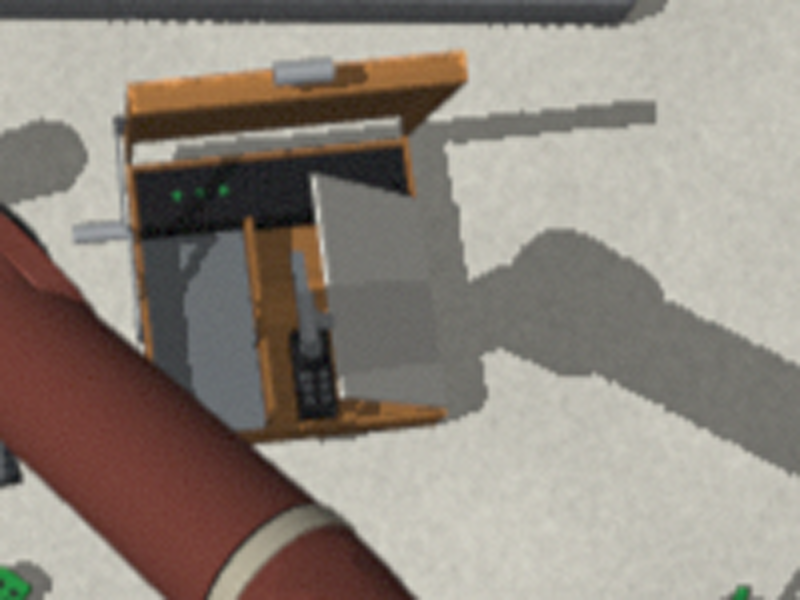

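View pics/w40.png

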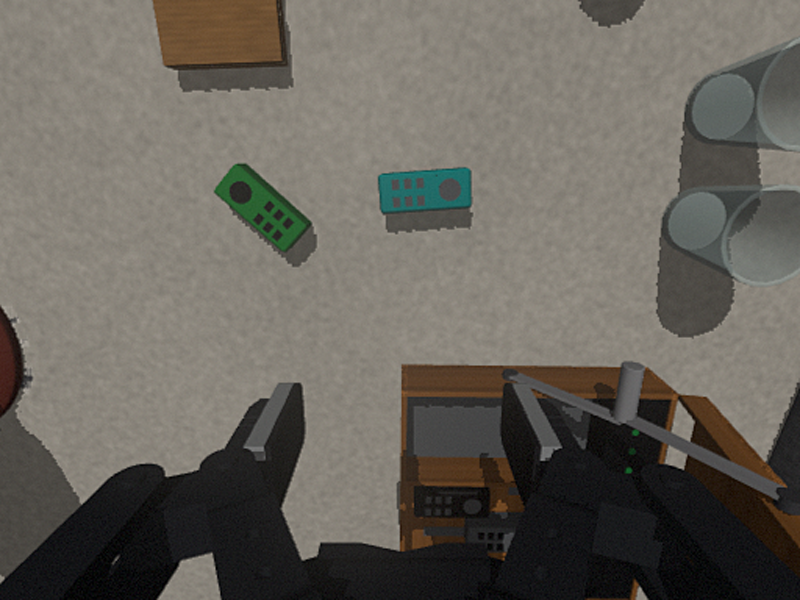

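Run:
```python
from h import *
import pickle
w,t,s=pickle.load(open('f40.pkl','rb'))
T=lambda u,v:(220+(u+.5)/4-.5,90+(v+.5)/4-.5)
S=lambda u,v:(150+(u+.5)*.3-.5,100+(v+.5)*.3-.5)
# leaf back free corner? front free corner in top (343,398), in scene (202,275)
p,e=tri(t,T(343,398),s,S(202,275));c=w2c(p);print('front free corner',c,e,np.degrees(np.arctan2(c[2]-.056,c[1]+.1175)),np.hypot(c[2]-.056,c[1]+.1175))
# lid angle from handle
p,e=tri(t,T(303,70),s,S(366,218));c=w2c(p);print('lid handle',c,e,np.degrees(np.arctan2(c[2]-.055,.12-c[0]))-2.545)
p,e=tri(t,T(76,233),w,((629.5)*.64-.5,366.5*.64-.5));print('pin end',w2c(p),e)
```

```text
front free corner [-0.11244334 -0.02308385  0.1481356 ] 0.002309798336167477 44.29960799648614 0.1319218601462755
lid handle [ 0.08691538 -0.00102255  0.32011162] 0.00023471021231481816 80.34154481830069
pin end [0.05202615 0.16595613 0.09784952] 0.0035627479379571237
```

```bash
python3 -c "
from station import job_done,sense
print(sense()['time_s']);print(job_done())"
```

```text
52.4
the job is handed in; nothing more can be done
None
```

The job is handed in at 52.4 s. The lid is up on its locked stay, both remotes lie in the tray, and the leaf stands half open over them.

**What I did**
1. Raised the lid and pushed the stay's knee over to its stop.
2. Folded the leaf back to about 126°.
3. Laid the black and the grey remote flat on the tray floor, keys up. They were the only two real ones present; there was no orange one, and the green, blue and turquoise ones were left alone.
4. Swung the leaf down to half open, let go and moved the arm clear.

**Last checks**
- **Lid:** about 80.3°, standing by itself.
- **Stay knee:** measured at case (49, 106) mm right after locking, as specified. The final view from farther off was less exact, at (52, 98) mm with a 3.6 mm ray mismatch.
- **Leaf:** 45.1° from the gripper pose before release, 44.3° from the cameras afterwards.
- **Remotes:** both were flat in the tray in the last clear view.
- **Bystanders:** the glasses and other things look unmoved in the last top picture.

**What did not go as planned**
- **Grey remote:** it lies at about case (-13, -64) mm, not on a marked slot. I kept the wrist away from the lid, and a light touch on the right (about 4 N) went away when I moved inward.
- **Joint 3:** it came within about 4° of its limit but did not pass it.

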